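Load the tape roll's sprung spindle into its stand

TASK

Take the amber tape roll on its spring-loaded spindle off the sloped rest and fit it in the blue-cheeked roll stand: push the spindle short against one end cup, bring its other end into line with the opposite cup, and let the spring seat both ends fully in the cups before letting go. Then throw the red brake lever on the stand fully over to its other side. Leave the parts box, the screwdriver and the mug where they are.

Things in the scene. Friction and masses are not known exactly. Their poses are not given: they have to be found in the camera images.
- spindle: Loose amber roll of heat-resistant tape (diameter 40, 50 wide, rigid, about 125 g), fixed on a spring-loaded spindle, free length 110 overall. Origin: roll centre, on the axis. Its y axis runs along the spindle towards the fixed pin. It starts on the sloped rest, plunger end down, pin end up, axis 28 degrees from level, roll centre 78 above the table.
- pin_tip (a point): Centre of the end face of the spindle's fixed steel pin (diameter 9), 50 from the roll centre on the spindle's +y.
- plunger_tip (a point): Centre of the end face of the sprung steel plunger (diameter 9), 60 from the roll centre on the spindle's -y when free; it moves with the plunger. The plunger comes out of a black barrel (diameter 14) that ends 34.5 from the roll centre.
- plunger (a joint): How far the plunger is pressed in, m: 0 free, 0.018 fully in. Spring: about 1.5 N to start it moving, rising by 0.3 N per mm, about 7 N fully in.
- stand: Fixed roll stand: steel base plate 100 (x) by 225 (y) by 12 high and two blue upright cheeks, 50 wide (x), 14 thick, tops 85 above the table, inner faces 92 apart, each with a round blind cup facing the other. Origin: on the table midway between the cheeks; y axis from one cup to the other, z up. Either end of the spindle may go in either cup.
- cup_plus (a point): Centre of the floor of the cup on the stand's +y side (the brake lever's side), 70 above the table. The cup is 18 in diameter and 7 deep, its mouth, ringed in brass, towards the stand's middle. The two cup floors are 106 apart, so the seated spindle stays pressed in by 4.
- cup_minus (a point): Centre of the floor of the like cup on the stand's -y side.
- brake (a joint): Red brake lever on the stand, 108 from the stand's middle on +y, outside the cheek: angle in rad. About 0 to 0.15 at the start, leaning to the stand's -x; it swings towards the stand's +x, 1.0 is fully over, and it stays where it is left.
- brake_tip (a point): Centre of the red ball (diameter 26) at the tip of the brake lever, 60 from its pivot, which is 34 above the table.
- rest: Fixed sloped rest: grey base 90 (x) by 150 (y), a narrow sloping bar (30 wide) and two notched posts that carry the spindle on either side of the roll; the roll's sides are free. Origin: under the roll's centre on the table; y axis points to the raised end. The bar's top is 34 below the spindle axis, square to it.
- parts_box: Loose clear plastic divided box, 110 by 170 by 35 high, to be left alone. Origin: centre of its underside.
- driver: Loose screwdriver, 160 long, red handle, lying on the table; to be left alone.
- mug: Loose white mug, radius 40, 95 high; to be left alone. Origin: centre of its underside.
There are look-alikes about, which are no part of the job. What is shaped like the spindle but green is not meant.

How it is judged:
On the way, in this order (a step that is already met when the one before it is completed fails the run):
1. the spindle sits with one end in each cup, let go, the brake lever not yet thrown (((distance between pin_tip and cup_plus below 0.0065 m and distance between plunger_tip and cup_minus below 0.0065 m) or (distance between pin_tip and cup_minus below 0.0065 m and distance between plunger_tip and cup_plus below 0.0065 m)) and contact force between spindle and the fingers below 0.3 N and value of joint brake below 0.5 rad), for 0.3 s.
2. the brake lever is thrown over (value of joint brake above 0.85 rad), for 0.2 s.
At the end, for the whole second after the job is handed in: Each end of the spindle sits in its own cup, its tip within 6.5 mm of the centre of the cup floor, released and at rest, and the brake lever stands past 0.85 rad (((distance between pin_tip and cup_plus below 0.0065 m and distance between plunger_tip and cup_minus below 0.0065 m) or (distance between pin_tip and cup_minus below 0.0065 m and distance between plunger_tip and cup_plus below 0.0065 m)) and contact force between spindle and the fingers below 0.3 N and value of joint brake above 0.85 rad and linear speed of spindle below 0.02 m/s); the robot touches nothing.
It fails at once if parts box moved by more than 20 mm (distance of parts_box from where it was at the start of the episode above 0.02 m).
It fails at once if screwdriver moved by more than 20 mm (distance of driver from where it was at the start of the episode above 0.02 m).
It fails at once if mug moved by more than 20 mm (distance of mug from where it was at the start of the episode above 0.02 m).
It also fails if it takes over 51 s, if anything falls off the work surface, if the arm or the gripper's body presses on something with over 40 N, if the wrist force passes 120 N, or if a joint passes its speed limit or range.

ROBOT

A 7-joint arm with a two-finger parallel gripper is mounted at the origin on the work surface. World frame = base frame: x ahead of the robot, y to its left, z up, the work surface at z = 0. Lengths are in m, angles in rad, forces in N, time in s.
With the tool pointing down it reaches from about 0.4 to 0.85 m from the base axis. Payload 4.5 kg.
Tool frame: the origin (TCP) lies at the very end of the fingers, on their centre line; the grasp point (between the pads) lies 19 mm behind it (robot.grip_depth is the distance from the TCP to the grasp point, in m); z points along the fingers, y is the line along which they close (so a half turn about z gives the same grasp; the last joint's range is limited). The gripper opens to 85 mm and grips with 20 to 120 N. Pads are 22 mm wide; open, the fingers measure 114 mm over their backs; the gripper's body (76 mm by 85 mm) begins 54 mm behind the grasp point. The pads swing forward as they close: fully open they stand 13 mm farther back than shut.
Start: joints at [-1.067, 0.689, -0.195, 1.565, 0.157, 0.902, -0.215], TCP at [0.283, 0.557, 0.231] pointing down, gripper open.
Joint ranges: [-3.01, 3.01], [-0.46, 2.08], [-1.47, 1.51], [0.13, 2.56], [-1, 4.14], [0.04, 2.09], [-2.66, 2.66]. Speed limits (rad/s): [2.57, 2.57, 3.14, 3.14, 3.14, 3.14, 3.14].

INTERFACE

Orientations are given as a unit quaternion [w, x, y, z].
In Python, from cell import telemetry, cams, robot, finder gives the robot as it stands.
- The arm moves only by the shell command python3 -m creep 'ROWS' [OPENING] [FORCE]. ROWS is JSON, a list of rows, each a list of 6 numbers: the shift along the world's x, y, z scaled (see below), then the turn, a rotation vector about the world's x, y, z scaled (see below). In form: [[dx, dy, dz, rx, ry, rz], ...]. A call has 1 to 5 rows; each row is the pose to reach, as a shift and turn from the pose commanded when the call began, turning the shorter way round; what a row does not reach only later rows make up. The controller multiplies each number of a shift by 60 cm and each number of a turn by pi rad. A row lasts 1/12 s, in which the tool goes at most 41.7 mm and 7.16 degrees, less where a joint would pass 70% of its speed; a pose out of reach is approached as far as the arm can. A call with a number of a shift or a turn outside -1 to 1 is refused whole. A call with a gripper value outside its range is refused whole. OPENING is the closure, from -1 (fully open) to 1 (shut), set as the call begins (- or left out, the last holds). The fingers move at their own pace and stop on an object; FORCE is the grip in N (left out, the last holds). Time passes only in rows, so rows that repeat a pose let the fingers close. It gives the time, the measured TCP pose, the force, the opening and the grip force at its end, in the units of the state.
- telemetry.state(): the state, without advancing time (a new reading comes with each control period).
- cams.get_image(name): name is "scene" or "top"; returns a dict with "image" (420x560x3 uint8, blue, green, red), "K" (3x3 intrinsics, pixels), "cam_to_world" (4x4, takes a point from camera to world coordinates). Camera axes: x right, y up, looking along -z (the intrinsics and any distortion apply to the point x, -y, -z); pixel columns grow to the right and rows downward; lengths in m; the calibration is good to about 2 mm. A picture is of the moment at which its call begins. There is no depth.
- robot.close_job(): hands the job in; it is judged then, once.
Trained networks look in the newest picture that a camera, given by its name, has taken for a name from the list of things; names that differ only in an ending like _2 or _b are one class to them, and where a whole thing is asked for, a point or a joint stands for the part that bears it (a point fixed in the world has none). Each returns a list of dicts, best first, with "score" (0 to 1); they miss things now and then, are a little off and sometimes report something else, mostly with a low value. They report only what shows in the picture. A call takes as long as a camera call. They do not tell look-alikes from the thing itself.
- finder.recognise(name, camera): "extent" ([left, top, right, bottom] in pixels, round what is visible of it).
- finder.masks_of(name, camera): "region" (420x560 bool, what is visible of it) and "extent" ([left, top, right, bottom] in pixels, round what is visible of it).
The state is a dict: "clock": time; "joint_pos": joint angles; "joint_vel": joint speeds; "joint_torque": joint torques, N m; "eef_pos": TCP position; "eef_rot": TCP orientation; "force": force on the tool from outside, world axes, zero at the start; "ft_torque": the same for the moment, N m; "gripper_width": opening from 0.0 (shut) to 1.0 (fully open); "gripper_force": force on a finger pad.
Only numpy, scipy, OpenCV 4.12 (cv2) and the standard library are available. Lean on these libraries where they do the work, as an engineer would, in place of code of your own. Each camera call takes 0.05 s, during which the arm holds its last target. There are 200 camera calls.

## Working session

There is one attempt and no reset: what is moved stays moved. The work goes in short steps, Python scripts to look and compute and a shell command to move; the robot and the scene stay as the last step left them, time stands still between calls to the robot, and variables do not carry over. Pictures are saved under pics/ and viewed, at most 10 in all, crops included, and the job is handed in when it is done.

```bash
ls; mkdir -p pics; cat > h.py <<'E'
import numpy as np, cv2
from cell import telemetry, cams, robot, finder
def snap(n,f=None):
    d=cams.get_image(n)
    if f: cv2.imwrite('pics/'+f,d['image'])
    return d
def proj(d,P):
    T=np.linalg.inv(d['cam_to_world']); p=np.atleast_2d(P)@T[:3,:3].T+T[:3,3]
    q=p*[1,-1,-1]; uv=q@np.array(d['K']).T; return uv[:,:2]/uv[:,2:]
def ray(d,uv):
    v=np.linalg.inv(d['K'])@[uv[0],uv[1],1]; T=np.array(d['cam_to_world'])
    return T[:3,3], T[:3,:3]@(v*[1,-1,-1])
def onz(d,uv,z):
    o,v=ray(d,uv); return o+v*(z-o[2])/v[2]
def tri(obs):
    A=0;b=0
    for d,uv in obs:
        o,v=ray(d,uv); v=v/np.linalg.norm(v); M=np.eye(3)-np.outer(v,v); A=A+M; b=b+M@o
    return np.linalg.solve(A,b)
E
python3 - <<'E'
from h import *
for c in ('scene','top'):
    d=snap(c,c+'0.png'); print(c,[k for k in d],np.round(d['K'],1).tolist(),np.round(d['cam_to_world'],3).tolist())
    for n in ('spindle','stand','brake','rest','parts_box','driver','mug'):
        print(n,[(round(r['score'],2),np.round(r['extent']).tolist(), np.round(np.argwhere(r['region']).mean(0)[::-1],1).tolist()) for r in finder.masks_of(n,c)[:3]])
s=telemetry.state(); print({k:np.round(v,3).tolist() for k,v in s.items()})
E
```

```text
pics
scene ['image', 'K', 'cam_to_world'] [[517.5, 0.0, 286.5], [0.0, 517.5, 210.1], [0.0, 0.0, 1.0]] [[-0.783, -0.459, 0.42, 1.053], [0.622, -0.554, 0.553, 0.677], [-0.021, 0.694, 0.719, 1.023], [0.0, 0.0, 0.0, 1.0]]
spindle [(0.97, [183.0, 217.0, 211.0, 246.0], [198.8, 228.6]), (0.69, [287.0, 180.0, 327.0, 194.0], [306.2, 186.5]), (0.67, [236.0, 176.0, 248.0, 189.0], [239.9, 182.1])]
stand [(0.69, [305.0, 263.0, 391.0, 369.0], [347.5, 317.8])]
brake [(0.76, [365.0, 315.0, 381.0, 338.0], [374.3, 323.8])]
rest [(0.92, [217.0, 186.0, 265.0, 228.0], [243.6, 206.2])]
parts_box []
driver [(0.9, [314.0, 202.0, 357.0, 226.0], [337.2, 211.8])]
mug [(0.94, [208.0, 256.0, 266.0, 309.0], [232.7, 280.7])]
top ['image', 'K', 'cam_to_world'] [[518.8, 0.0, 287.2], [0.0, 518.8, 204.3], [0.0, 0.0, 1.0]] [[-0.027, 0.99, -0.138, 0.33], [-1.0, -0.026, 0.009, -0.031], [0.005, 0.138, 0.99, 1.529], [0.0, 0.0, 0.0, 1.0]]
spindle [(0.86, [307.0, 253.0, 334.0, 277.0], [318.2, 261.6]), (0.82, [331.0, 192.0, 361.0, 210.0], [344.4, 201.5]), (0.74, [314.0, 184.0, 367.0, 226.0], [338.4, 204.8])]
stand [(0.64, [148.0, 172.0, 232.0, 225.0], [188.9, 198.6])]
brake [(0.28, [246.0, 122.0, 275.0, 162.0], [261.9, 140.3])]
rest [(0.66, [314.0, 183.0, 364.0, 227.0], [338.1, 205.4])]
parts_box [(0.68, [354.0, 256.0, 415.0, 302.0], [383.3, 278.3])]
driver [(0.62, [274.0, 254.0, 280.0, 280.0], [276.0, 268.3])]
mug []
{'clock': 0.8, 'joint_pos': [-1.067, 0.689, -0.195, 1.565, 0.157, 0.902, -0.215], 'joint_vel': [0.002, -0.001, 0.001, -0.0, -0.001, -0.001, 0.001], 'joint_torque': [0.001, -53.951, -1.267, -15.888, 0.01, 0.001, 0.0], 'eef_pos': [0.283, 0.557, 0.231], 'eef_rot': [0.0, 0.233, 0.973, 0.0], 'force': [0.31, -0.806, -0.554], 'ft_torque': [0.018, 0.038, -0.019], 'gripper_force': 0.0, 'gripper_width': 0.997}
```

```bash
python3 - <<'E'
import cv2
a=cv2.imread('pics/scene0.png'); b=cv2.imread('pics/top0.png')
cv2.imwrite('pics/s1.png',cv2.resize(a[160:380,170:430],(709,600),interpolation=cv2.INTER_CUBIC))
cv2.imwrite('pics/t1.png',cv2.resize(b[110:320,140:420],(800,600),interpolation=cv2.INTER_CUBIC))
E
```

```text
(no output)
```

View pics/s1.png

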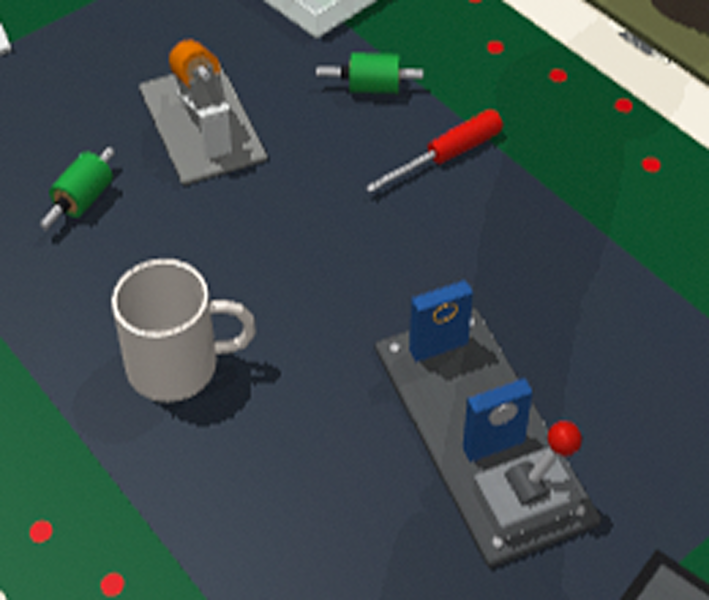

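View pics/t1.png

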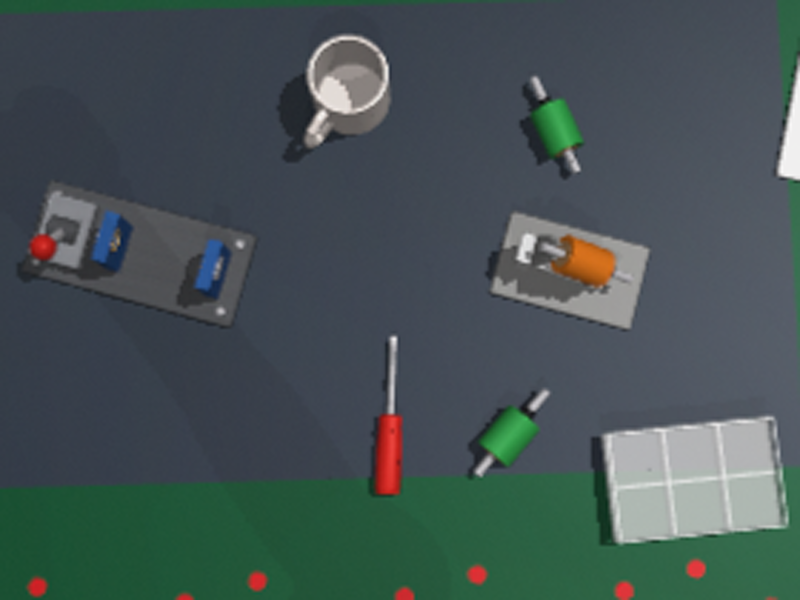

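```bash
python3 - <<'E'
import cv2,numpy as np
a=cv2.imread('pics/scene0.png'); b=cv2.imread('pics/top0.png')
f=lambda i,x,y,w,h,s:cv2.resize(i[y:y+h,x:x+w],None,fx=s,fy=s,interpolation=cv2.INTER_CUBIC)
r=lambda im:im
# stand: scene x300-400,y260-370 ; top x145-235,y165-235
c=np.zeros((600,800,3),np.uint8)
p=f(a,300,260,100,110,5);c[:550,:500]=p
p=f(b,148,170,90,60,3.3)
cv2.imwrite('pics/A.png',c[:550,:500])
cv2.imwrite('pics/B.png',np.vstack([f(b,145,165,100,65,8)[:, :800]]))
cv2.imwrite('pics/C.png',np.hstack([f(a,212,166,60,65,6.5),f(b,308,178,66,65,6.5)]))
E
```

```text
(no output)
```

View pics/A.png

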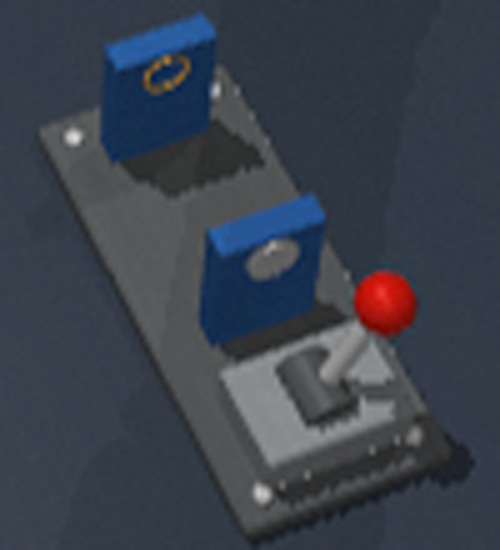

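View pics/B.png

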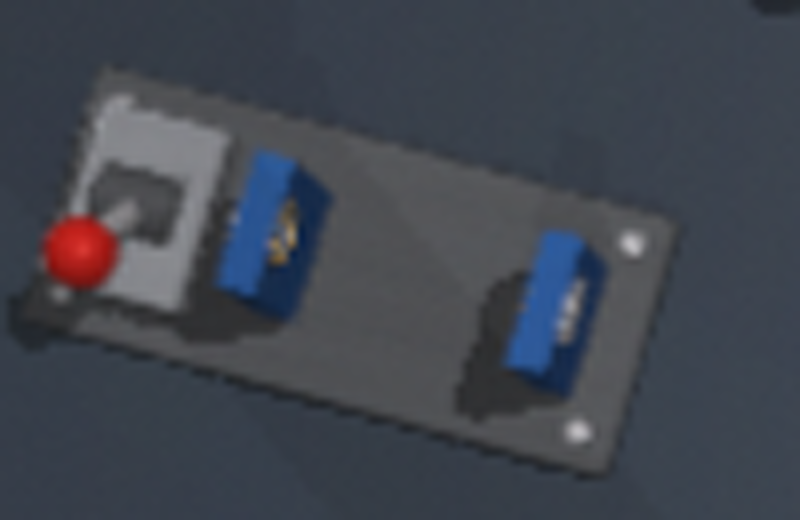

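View pics/C.png

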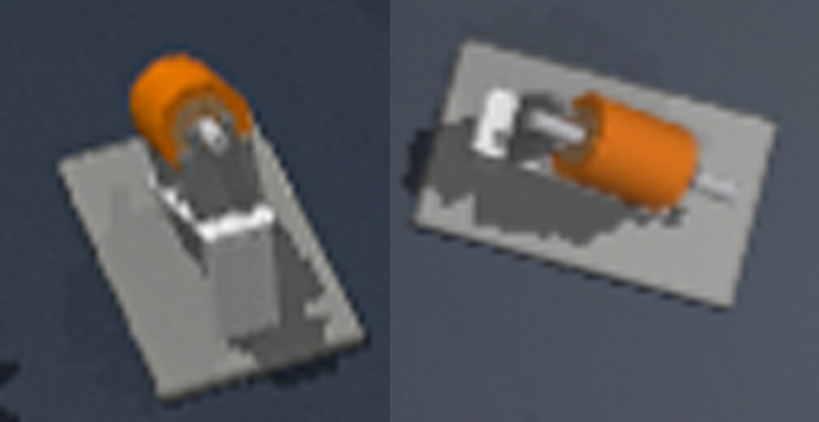

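```bash
cat > fit.py <<'E'
from h import *
from scipy.optimize import least_squares, minimize
S=snap('scene');T=snap('top')
hsv={k:cv2.cvtColor(d['image'],cv2.COLOR_BGR2HSV) for k,d in (('S',S),('T',T))}
D={'S':S,'T':T}
def blobs(k,lo,hi,box,n):
    m=cv2.inRange(hsv[k],lo,hi); z=np.zeros_like(m); x,y,X,Y=box; z[y:Y,x:X]=m[y:Y,x:X]
    N,L,st,c=cv2.connectedComponentsWithStats(z); i=1+np.argsort(-st[1:,4])[:n]
    return z,[(c[j],st[j,4]) for j in i]
res={}
for k,box in (('S',(300,255,400,372)),('T',(145,165,240,230))):
    _,b=blobs(k,(100,120,125),(125,255,255),box,2); print(k,'cheektops',b)
    _,r=blobs(k,(0,150,60),(8,255,255),box,1); print(k,'ball',r); res[k]=(b,r[0][0])
ball=tri([(D[k],res[k][1]) for k in 'ST']); print('ball',ball)
# cheek order: lever-side (plus) lower in scene, left in top
obs=[]
for k in 'ST':
    c=[q[0] for q in res[k][0]]; c.sort(key=(lambda q:-q[1]) if k=='S' else (lambda q:q[0]))
    obs+=[(k,c[0],(0,.053,.085)),(k,c[1],(0,-.053,.085))]
B=lambda x,y:np.array([145+x/8,165+y/8])-.5+.5/8; A=lambda x,y:np.array([300+x/5,260+y/5])-.4
obs+=[('T',B(108,68),(.05,.1125,.012)),('T',B(678,222),(.05,-.1125,.012)),('T',B(608,470),(-.05,-.1125,.012)),('S',A(40,130),(.05,-.1125,.012))]
obs+=[('S',A(168,74),(0,-.046,.07)),('T',B(284,235),(0,.046,.07))]
Rz=lambda a:np.array([[np.cos(a),-np.sin(a),0],[np.sin(a),np.cos(a),0],[0,0,1]])
def rs(p,idx=None): return np.concatenate([proj(D[k],Rz(p[2])@np.array(P)+[p[0],p[1],0])[0]-uv for k,uv,P in (obs if idx is None else idx)])
f=least_squares(rs,[.54,.27,-.2],loss='soft_l1'); print('stand',f.x,np.degrees(f.x[2])); print(np.round(rs(f.x).reshape(-1,2),1).tolist())
for k in 'ST':
    s=[o for o in obs if o[0]==k]; print(k,least_squares(lambda p:rs(p,s),f.x).x)
print('ball in stand',Rz(-f.x[2])@(ball-[f.x[0],f.x[1],0]))
# spindle
def hull(P): return cv2.convexHull(P.astype(np.float32))
M={}
for k,box in (('S',(215,165,270,230)),('T',(310,180,375,230))):
    m,b=blobs(k,(5,150,60),(22,255,255),box,1); print(k,'orange',b); M[k]=hull(np.argwhere(m>0)[:,::-1])
t=np.linspace(0,2*np.pi,60); cyl=np.array([(.02*np.cos(a),y,.02*np.sin(a)) for y in(-.025,.025) for a in t])
def mod(p,k):
    tl=p[3]; Rx=np.array([[1,0,0],[0,np.cos(tl),-np.sin(tl)],[0,np.sin(tl),np.cos(tl)]])
    return hull(proj(D[k],cyl@(Rz(p[2])@Rx).T+[p[0],p[1],p[4]]))
def cost(p,ks='ST',full=False):
    c=0
    for k in ks:
        a=cv2.contourArea(M[k]);h=mod(p,k);i=cv2.intersectConvexConvex(M[k],h)[0];c+=1-i/(a+cv2.contourArea(h)-i)
    return c
p0=onz(T,(344.4,201.5),.078)
for sg in(1,-1):
  for ks in('ST','S','T'):
    q=minimize(lambda v:cost([v[0],v[1],v[2],sg*np.radians(28),.078],ks),[p0[0],p0[1],-.25],method='Nelder-Mead',options=dict(initial_simplex=[[p0[0],p0[1],-.25],[p0[0]+.01,p0[1],-.25],[p0[0],p0[1]+.01,-.25],[p0[0],p0[1],-.1]],xatol=1e-5,fatol=1e-5))
    print(sg,ks,q.x,q.fun)
C=lambda x,y:np.array([308+(x-390)/6.5,178+y/6.5])-.45
c=[onz(T,C(*q),.01)[:2] for q in((465,40),(778,123),(735,307),(413,225))]; print('rest corners',np.round(c,3).tolist(),'ctr',np.mean(c,0))
print(telemetry.state()['clock'])
E
python3 fit.py
```

```text
S cheektops [(array([352.98387097, 304.54032258]), np.int32(124)), (array([331.78504673, 267.92523364]), np.int32(107))]
S ball [(array([376.52173913, 320.35652174]), np.int32(115))]
T cheektops [(array([176.51948052, 192.09090909]), np.int32(77)), (array([212.64935065, 202.01298701]), np.int32(77))]
T ball [(array([154.52542373, 195.93220339]), np.int32(59))]
ball [0.56307285 0.32745833 0.09141965]
stand [ 0.5585322   0.21939042 -0.27802494] -15.929655874439009
[[0.5, 2.0], [-0.2, 2.1], [-1.1, 0.2], [-1.0, -0.4], [7.9, 2.2], [9.7, 1.6], [9.6, 3.2], [-6.8, -8.6], [-0.5, 1.9], [-1.2, -0.2]]
S [ 0.55550483  0.22252353 -0.25247005]
T [ 0.56191372  0.23050015 -0.27223227]
ball in stand [-0.02529371  0.10516425  0.09141965]
S orange [(array([239.04      , 181.06666667]), np.int32(150))]
T orange [(array([344.90748899, 201.53744493]), np.int32(227))]
1 ST [ 0.534155   -0.20530755 -0.32746022] 0.40905859917368204
1 S [ 0.53347409 -0.20660419 -0.34465974] 0.2104790168957743
1 T [ 0.53769476 -0.20190753 -0.42092199] 0.19164855837323314
-1 ST [ 0.53677955 -0.20248809 -0.30921054] 0.614795543504587
-1 S [ 0.53385041 -0.20851244  0.49723523] 0.29633463796925885
-1 T [ 0.53715928 -0.20272821 -0.32589492] 0.1838144575021876
rest corners [[0.601, -0.14], [0.558, -0.282], [0.475, -0.258], [0.516, -0.114]] ctr [ 0.53743358 -0.19864945]
0.9
```

```bash
python3 - <<'E'
s=open('fit.py').read()
s=s.replace("P)[0]-uv","P)[0]-uv")
s=s.replace("np.array(P)+[p[0]","(np.array(P)+[0,p[3] if P[2]==.012 else 0,0])+[p[0]").replace("[.54,.27,-.2]","[.54,.22,-.2,.02]")
s=s.replace("hull(np.argwhere(m>0)[:,::-1])","hull(np.concatenate([np.argwhere(m>0)[:,::-1]+np.array(o) for o in((-.5,-.5),(.5,.5),(-.5,.5),(.5,-.5))]))")
s=s.replace("(5,150,60)","(3,120,40)").replace("for sg in(1,-1)","for sg in(1,)")
s=s.replace("    print(sg,ks","    w=minimize(lambda v:cost([v[0],v[1],-.285,sg*np.radians(28),.078],ks),q.x[:2],method='Nelder-Mead');print('fixed yaw',w.x,w.fun)\n    print(sg,ks")
open('fit.py','w').write(s)
E
python3 fit.py
```

```text
S cheektops [(array([352.8976378 , 304.54330709]), np.int32(127)), (array([331.78504673, 267.92523364]), np.int32(107))]
S ball [(array([376.44247788, 320.2920354 ]), np.int32(113))]
T cheektops [(array([176.51948052, 192.09090909]), np.int32(77)), (array([212.64935065, 202.01298701]), np.int32(77))]
T ball [(array([154.52542373, 195.93220339]), np.int32(59))]
ball [0.5631048  0.32735946 0.09156186]
stand [ 0.55623903  0.21596117 -0.29375617  0.03270682] -16.830988858461918
[[-0.1, 0.5], [-0.1, 0.5], [0.2, 0.7], [0.2, 0.6], [-1.1, -0.5], [0.4, 0.1], [-0.4, 1.5], [-1.1, -0.2], [-0.5, 0.3], [0.1, 0.3]]
S [ 0.55501388  0.21539716 -0.30184289  0.0356821 ]
T [ 0.55785361  0.21636436 -0.28722669  0.03103934]
ball in stand [-0.02568365  0.10861431  0.09156186]
S orange [(array([239.59550562, 181.4494382 ]), np.int32(178))]
T orange [(array([344.29069767, 201.30620155]), np.int32(258))]
fixed yaw [ 0.53551189 -0.20419013] 0.30242069491846946
1 ST [ 0.53544268 -0.20423889 -0.28120958] 0.3023548636260788
fixed yaw [ 0.5322356 -0.2078234] 0.12902925209298965
1 S [ 0.5322356  -0.2078234  -0.28648881] 0.1289226820944327
fixed yaw [ 0.53750116 -0.20344703] 0.06861655952338175
1 T [ 0.53750116 -0.20344703 -0.27963963] 0.06850492833158672
rest corners [[0.601, -0.14], [0.558, -0.282], [0.475, -0.258], [0.516, -0.114]] ctr [ 0.53743358 -0.19864945]
1.0
```

```bash
cat > ov.py <<'E'
from h import *
def R(yaw,tl): 
    a,b=np.radians(yaw),np.radians(tl); return np.array([[np.cos(a),-np.sin(a),0],[np.sin(a),np.cos(a),0],[0,0,1]])@np.array([[1,0,0],[0,np.cos(b),-np.sin(b)],[0,np.sin(b),np.cos(b)]])
t=np.linspace(0,2*np.pi,60)
def overlay(d,p,yaw,tl,box,s,c=0.0):
    x,y,w,h=box; im=cv2.resize(d['image'][y:y+h,x:x+w],None,fx=s,fy=s,interpolation=cv2.INTER_CUBIC)
    for r,yy,col in((.02,-.025,(255,0,0)),(.02,.025,(0,255,0)),(.0045,.05,(0,255,255)),(.0045,-.06+c,(255,0,255))):
        q=proj(d,np.array([(r*np.cos(a),yy,r*np.sin(a)) for a in t])@R(yaw,tl).T+p)
        cv2.polylines(im,[np.int32(np.round((q-[x,y]+.5)*s-.5))],True,col,1)
    return im
E
python3 - <<'E'
from ov import *
S=snap('scene');T=snap('top');p=np.array([.536,-.2045,.078])
cv2.imwrite('pics/D.png',np.hstack([overlay(S,p,-16.3,28,(215,160,52,58),7.5),overlay(T,p,-16.3,28,(318,175,54,58),7.5)]))
E
```

```text
(no output)
```

View pics/D.png

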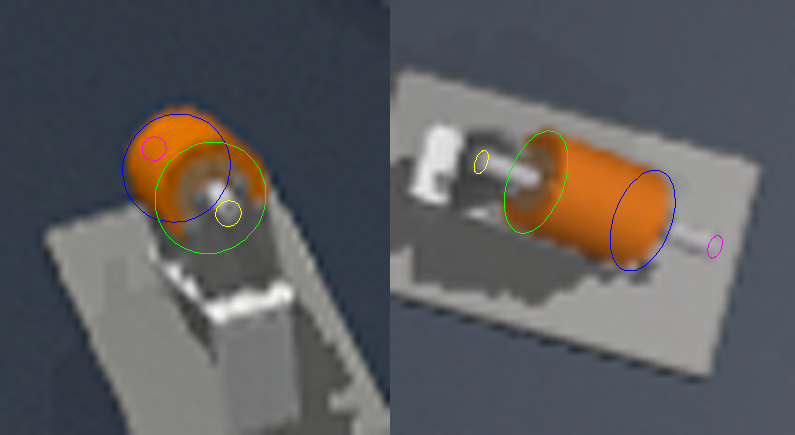

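```bash
cat > plan.py <<'E'
from ov import *
from scipy.spatial.transform import Rotation as Ro
def toolrot(yaw,tl,flip):
    r=R(yaw,tl); z=-r[:,2]; y=r[:,0]*(-1 if flip else 1); return np.column_stack([np.cross(y,z),y,z])
def plan(pos,Rt,base=None):
    s=telemetry.state(); q=s['eef_rot']; R0=Ro.from_quat([q[1],q[2],q[3],q[0]])
    d=(np.array(pos)-s['eef_pos'])/.6; rv=(Ro.from_matrix(Rt)*R0.inv()).as_rotvec()
    print('shift',np.round(d,4).tolist(),'mm',np.round(d*600,1).tolist(),'turn',np.round(rv/np.pi,4).tolist(),'deg',np.round(np.degrees(rv),1).tolist(),'t',round(s['clock'],2),'J',np.round(s['joint_pos'],2).tolist())
E
python3 - <<'E'
from plan import *
c=np.array([.536,-.2045,.079])
for f in(0,1):
    Rt=toolrot(-16.3,28,f); plan(c+.017*Rt[:,2]-.12*Rt[:,2],Rt)
print(Ro.from_quat(np.roll(telemetry.state()['eef_rot'],-1)).as_matrix().round(2).tolist())
E
```

```text
shift [0.3991, -1.347, -0.1023] mm [239.5, -808.2, -61.4] turn [0.1546, 0.0669, -0.4316] deg [27.8, 12.0, -77.7] t 1.1 J [-1.07, 0.69, -0.19, 1.57, 0.16, 0.9, -0.22]
shift [0.3991, -1.347, -0.1023] mm [239.5, -808.2, -61.4] turn [0.0703, -0.1626, 0.5466] deg [12.6, -29.3, 98.4] t 1.1 J [-1.07, 0.69, -0.19, 1.57, 0.16, 0.9, -0.22]
[[-0.89, 0.45, 0.0], [0.45, 0.89, 0.0], [0.0, 0.0, -1.0]]
```

```bash

python3 -m creep '[[0.018,-0.06,0.01,0,0,-0.025],[0.036,-0.12,0.01,0,0,-0.055],[0.054,-0.18,0.01,0,0,-0.085],[0.072,-0.24,0.01,0,0,-0.115],[0.09,-0.3,0.01,0,0,-0.145]]' -1 60
python3 -m creep '[[0.018,-0.06,0,0,0,-0.03],[0.036,-0.12,0,0,0,-0.06],[0.054,-0.18,0,0,0,-0.09],[0.072,-0.24,0,0,0,-0.12],[0.09,-0.3,0,0,0,-0.15]]'
python3 -m creep '[[0.018,-0.06,0,0,0,-0.03],[0.036,-0.12,0,0,0,-0.06],[0.054,-0.18,0,0,0,-0.09],[0.072,-0.24,0,0,0,-0.12],[0.09,-0.3,0,0,0,-0.14]]'
python3 -m creep '[[0.018,-0.06,0,0,0,0],[0.036,-0.12,0,0,0,0],[0.054,-0.18,0,0,0,0],[0.072,-0.24,0,0,0,0],[0.09,-0.3,0,0,0,0]]'
python3 - <<'E'
from plan import *
c=np.array([.536,-.2045,.079])
Rt=toolrot(-16.3,28,0); plan(c+.017*Rt[:,2]-.12*Rt[:,2],Rt)
E
```

```text
clock: 1.52
eef_pos: [0.3373, 0.3757, 0.2376]
eef_rot: [0.0, 0.448, 0.894, 0.0]
force: [1.0, 0.7, 0.2]
gripper_width: 1.004
gripper_force: 0.0
clock: 1.93
eef_pos: [0.3913, 0.1958, 0.2376]
eef_rot: [0.0, 0.645, 0.765, 0.0]
force: [1.0, 0.1, 0.3]
gripper_width: 0.996
gripper_force: 0.0
clock: 2.35
eef_pos: [0.4454, 0.0157, 0.2376]
eef_rot: [0.0, 0.796, 0.606, 0.0]
force: [1.5, -0.7, 0.4]
gripper_width: 1.002
gripper_force: 0.0
clock: 2.77
eef_pos: [0.4993, -0.1646, 0.2375]
eef_rot: [0.0, 0.794, 0.607, 0.0]
force: [-0.4, 0.6, 0.4]
gripper_width: 1.005
gripper_force: 0.0
shift [0.0385, -0.1439, -0.1126] mm [23.1, -86.4, -67.6] turn [0.1497, -0.0421, -0.0059] deg [26.9, -7.6, -1.1] t 2.77 J [0.16, 0.55, 0.11, 1.87, -0.09, 0.73, 0.06]
```

```bash

python3 -m creep '[[0.01,-0.036,0,0.035,-0.01,0],[0.02,-0.072,-0.02,0.07,-0.02,-0.002],[0.03,-0.108,-0.05,0.11,-0.03,-0.004],[0.0385,-0.1439,-0.09,0.14,-0.04,-0.0059],[0.0385,-0.1439,-0.1126,0.1497,-0.0421,-0.0059]]'
python3 - <<'E'
from plan import *
c=np.array([.536,-.2045,.079])
Rt=toolrot(-16.3,28,0); plan(c+.017*Rt[:,2],Rt)
S=snap('scene');T=snap('top')
f=lambda d,x,y,w,h,s:cv2.resize(d['image'][y:y+h,x:x+w],None,fx=s,fy=s,interpolation=cv2.INTER_CUBIC)
cv2.imwrite('pics/E.png',np.hstack([f(S,195,120,100,110,4),f(T,300,140,100,110,4)]))
E
```

```text
clock: 3.18
eef_pos: [0.5185, -0.2624, 0.1647]
eef_rot: [-0.143, 0.782, 0.575, 0.193]
force: [-0.8, -3.0, -1.4]
gripper_width: 0.998
gripper_force: 0.0
shift [0.033, 0.1092, -0.1679] mm [19.8, 65.5, -100.8] turn [0.001, -0.0007, 0.0058] deg [0.2, -0.1, 1.0] t 3.18 J [0.76, 0.82, -0.21, 1.65, -0.41, 0.87, 0.6]
```

View pics/E.png

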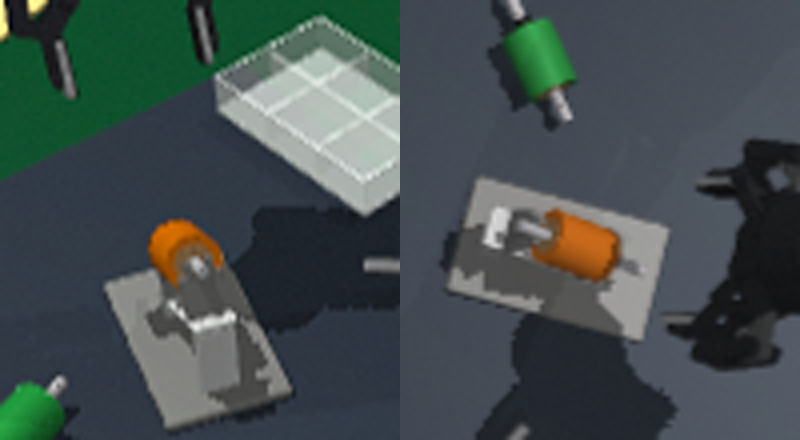

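```bash

python3 -m creep '[[0.008,0.026,-0.042,0,0,0.003],[0.016,0.054,-0.084,0,0,0.0058],[0.024,0.082,-0.126,0.001,0,0.0058],[0.033,0.1092,-0.1679,0.001,0,0.0058],[0.033,0.1092,-0.1679,0.001,0,0.0058]]'
python3 - <<'E'
from plan import *
c=np.array([.536,-.2045,.079])
Rt=toolrot(-16.3,28,0); plan(c+.017*Rt[:,2],Rt)
E
python3 -m creep '[[0,0,0,0,0,0],[0,0,0,0,0,0],[0,0,0,0,0,0],[0,0,0,0,0,0],[0,0,0,0,0,0]]' 1 60
python3 -m creep '[[0,0,0,0,0,0],[0,0,0,0,0,0],[0,0,0,0,0,0],[0,0,0,0,0,0],[0,0,0,0,0,0]]'
```

```text
clock: 3.7
eef_pos: [0.5414, -0.1753, 0.0675]
eef_rot: [-0.153, 0.768, 0.591, 0.193]
force: [0.5, 0.9, 0.6]
gripper_width: 0.999
gripper_force: 0.0
shift [-0.0052, -0.0359, -0.0058] mm [-3.1, -21.5, -3.5] turn [-0.0033, -0.0013, -0.0088] deg [-0.6, -0.2, -1.6] t 3.7 J [0.66, 0.96, -0.28, 1.76, -0.46, 0.62, 0.62]
clock: 4.12
eef_pos: [0.5427, -0.1854, 0.0707]
eef_rot: [-0.146, 0.771, 0.589, 0.193]
force: [-1.5, -2.3, 5.9]
gripper_width: 0.449
gripper_force: 59.1
clock: 4.53
eef_pos: [0.5427, -0.1853, 0.0707]
eef_rot: [-0.146, 0.771, 0.588, 0.194]
force: [-0.9, -1.6, 6.3]
gripper_width: 0.449
gripper_force: 59.1
```

```bash

python3 -m creep '[[0,0,0,0,0,0],[0,0,0,0,0,0],[0,0,0,0,0,0],[0,0,0,0,0,0],[0,0,0,0,0,0]]' -1 60
python3 - <<'E'
from fit import *
E
python3 - <<'E'
from plan import *
c=np.array([.536,-.2045,.079])
Rt=toolrot(-16.3,28,0); plan(c+.017*Rt[:,2],Rt)
S=snap('scene');T=snap('top');p=np.array([.536,-.2045,.078])
cv2.imwrite('pics/F.png',np.hstack([overlay(S,p,-16.3,28,(215,155,54,64),7),overlay(T,p,-16.3,28,(318,170,58,64),7)]))
E
```

```text
clock: 4.95
eef_pos: [0.5418, -0.1835, 0.069]
eef_rot: [-0.148, 0.771, 0.589, 0.193]
force: [0.1, -0.1, -0.0]
gripper_width: 0.999
gripper_force: 0.0
S cheektops [(array([353.03816794, 304.55725191]), np.int32(131)), (array([331.78504673, 267.92523364]), np.int32(107))]
S ball [(array([376.48245614, 320.31578947]), np.int32(114))]
T cheektops [(array([176.4875, 192.2375]), np.int32(80)), (array([212.64935065, 202.01298701]), np.int32(77))]
T ball [(array([154.5, 196. ]), np.int32(60))]
ball [0.56296982 0.32742973 0.09141378]
stand [ 0.5561641   0.21601684 -0.29282907  0.03266305] -16.777869936532234
[[-0.1, 0.5], [-0.1, 0.5], [0.2, 0.6], [0.2, 0.6], [-1.1, -0.4], [0.4, 0.1], [-0.4, 1.5], [-1.1, -0.2], [-0.5, 0.3], [0.0, 0.4]]
S [ 0.55489769  0.21548836 -0.29943676  0.03551862]
T [ 0.5577818   0.21637645 -0.28675499  0.03103831]
ball in stand [-0.02564466  0.10863472  0.09141378]
S orange [(array([239.09580838, 181.5988024 ]), np.int32(167))]
T orange [(array([341.56647399, 200.01734104]), np.int32(173))]
fixed yaw [ 0.53563696 -0.20471362] 0.4314109846874391
1 ST [ 0.53563192 -0.20459541 -0.30775802] 0.4273933040875648
fixed yaw [ 0.53430261 -0.20776894] 0.13615177733348727
1 S [ 0.53428779 -0.20770644 -0.30773138] 0.13256588585178997
fixed yaw [ 0.53785603 -0.20169227] 0.2182063688778717
1 T [ 0.53780278 -0.20168063 -0.3143619 ] 0.21765909787822935
rest corners [[0.601, -0.14], [0.558, -0.282], [0.475, -0.258], [0.516, -0.114]] ctr [ 0.53743358 -0.19864945]
5.05
shift [-0.0059, -0.0223, -0.0083] mm [-3.5, -13.4, -5.0] turn [-0.001, -0.0002, -0.0058] deg [-0.2, -0.0, -1.1] t 5.05 J [0.67, 0.96, -0.27, 1.76, -0.46, 0.62, 0.62]
```

View pics/F.png

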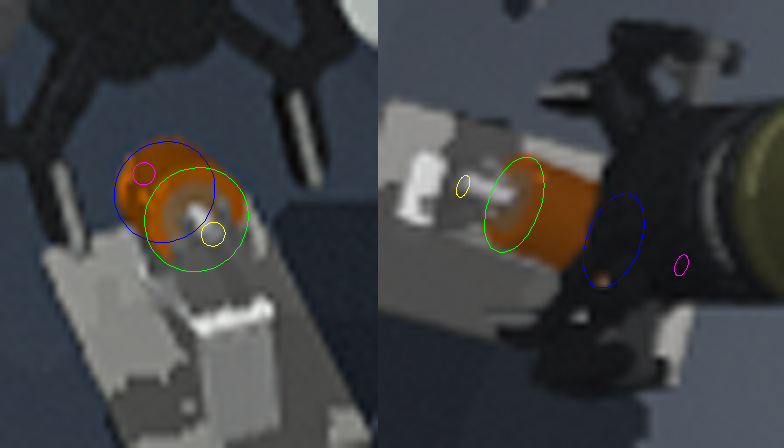

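```bash

python3 -m creep '[[-0.003,-0.012,-0.004,-0.001,0,-0.004],[-0.0065,-0.0235,-0.009,-0.001,0,-0.0058],[-0.0065,-0.0235,-0.009,-0.001,0,-0.0058],[-0.0065,-0.0235,-0.009,-0.001,0,-0.0058],[-0.0065,-0.0235,-0.009,-0.001,0,-0.0058]]'
python3 - <<'E'
from plan import *
c=np.array([.536,-.2045,.079])
Rt=toolrot(-16.3,28,0); plan(c+.017*Rt[:,2],Rt)
E
python3 -m creep '[[0,0,0,0,0,0],[0,0,0,0,0,0],[0,0,0,0,0,0],[0,0,0,0,0,0],[0,0,0,0,0,0]]' 1 60
python3 -m creep '[[0,0,0,0,0,0],[0,0,0,0,0,0]]'
```

```text
clock: 5.57
eef_pos: [0.5378, -0.1977, 0.0635]
eef_rot: [-0.145, 0.777, 0.582, 0.193]
force: [-0.1, -0.1, 0.7]
gripper_width: 1.003
gripper_force: 0.0
shift [0.0007, 0.0015, 0.0008] mm [0.4, 0.9, 0.5] turn [-0.0001, -0.0002, 0.0001] deg [-0.0, -0.0, 0.0] t 5.57 J [0.69, 0.96, -0.27, 1.75, -0.46, 0.61, 0.63]
clock: 5.98
eef_pos: [0.5382, -0.1979, 0.0639]
eef_rot: [-0.145, 0.776, 0.582, 0.194]
force: [-0.2, -1.5, 1.1]
gripper_width: 0.453
gripper_force: 59.9
clock: 6.15
eef_pos: [0.5382, -0.1978, 0.0639]
eef_rot: [-0.145, 0.776, 0.582, 0.194]
force: [0.1, -0.6, 4.2]
gripper_width: 0.449
gripper_force: 59.9
```

```bash

python3 -m creep '[[-0.006,-0.02,0.03,0,0,0],[-0.012,-0.04,0.06,0,0,0],[-0.018,-0.06,0.1,0,0,0],[-0.018,-0.06,0.16,0,0,0],[-0.018,-0.06,0.2,0,0,0]]'
python3 -m creep '[[0,0,0,0,0,0],[0,0,0,0,0,0]]'
cat >> plan.py <<'E'
SO=np.array([.5562,.2160,0]);YAW=-16.6
def tcp(y,z,th,x=0.,g=.017):
    "TCP pose for roll centre at stand (x,y,z), tilt th"
    Rt=toolrot(YAW,th,0); return SO+R(YAW,0)@[x,y,z]+g*Rt[:,2],Rt
def where(g=.017):
    s=telemetry.state(); q=s['eef_rot']; M=Ro.from_quat([q[1],q[2],q[3],q[0]]).as_matrix()
    c=R(YAW,0).T@(np.array(s['eef_pos'])-g*M[:,2]-SO); a=R(YAW,0).T@np.cross(M[:,1],-M[:,2])*-1
    a=R(YAW,0).T@np.cross(-M[:,2],M[:,1]); print('roll ctr in stand mm',np.round(c*1000,1).tolist(),'axis',a.round(3).tolist(),'pin',np.round((c+.05*a)*1000,1).tolist(),'plg free',np.round((c-.06*a)*1000,1).tolist())
E
python3 - <<'E'
from plan import *
where()
th=15;a=np.radians(th)
# plunger tip 15 mm before the mouth along axis
c=np.array([-.046,.070])+(.060+.015)*np.array([np.cos(a),np.sin(a)])
print(c); plan(*tcp(c[0],c[1]+.06,th)); plan(*tcp(c[0],c[1],th))
print(telemetry.state()['force'])
T=snap('top');S=snap('scene')
import sys
s=telemetry.state();q=s['eef_rot'];M=Ro.from_quat([q[1],q[2],q[3],q[0]]).as_matrix();p=np.array(s['eef_pos'])-.017*M[:,2]
u=proj(S,p)[0].astype(int)-[45,45];v=proj(T,p)[0].astype(int)-[45,45]
cv2.imwrite('pics/G.png',np.hstack([overlay(S,p,-16.3,28,(*u,57*90//57,90),4.4),overlay(T,p,-16.3,28,(*v,90,90),4.4)]))
E
```

```text
clock: 6.57
eef_pos: [0.5269, -0.2349, 0.1853]
eef_rot: [-0.144, 0.777, 0.581, 0.193]
force: [1.2, 0.0, -0.7]
gripper_width: 0.45
gripper_force: 61.7
clock: 6.73
eef_pos: [0.5275, -0.2338, 0.1844]
eef_rot: [-0.144, 0.776, 0.582, 0.194]
force: [0.1, -0.1, -1.9]
gripper_width: 0.448
gripper_force: 61.8
roll ctr in stand mm [101.0, -447.2, 199.4] axis [-0.006, 0.884, 0.468] pin [100.7, -403.0, 222.9] plg free [101.4, -500.2, 171.3]
[0.02644444 0.08941143]
shift [0.0625, 0.7989, -0.0857] mm [37.5, 479.3, -51.4] turn [-0.0687, 0.0209, -0.0019] deg [-12.4, 3.8, -0.3] t 6.73 J [0.72, 0.79, -0.22, 1.67, -0.42, 0.88, 0.57]
shift [0.0625, 0.7989, -0.1857] mm [37.5, 479.3, -111.4] turn [-0.0687, 0.0209, -0.0019] deg [-12.4, 3.8, -0.3] t 6.73 J [0.72, 0.79, -0.22, 1.67, -0.42, 0.88, 0.57]
[ 0.11084492 -0.05262359 -1.94282797]
```

View pics/G.png

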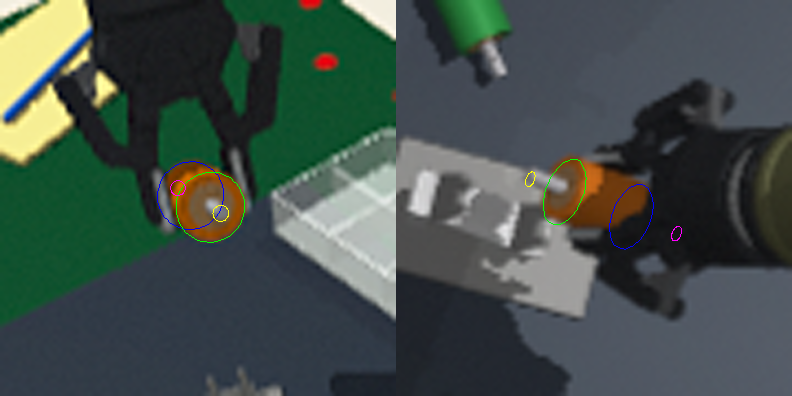

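```bash

python3 -m creep '[[0.004,0.05,0,-0.012,0.004,0],[0.009,0.11,0,-0.025,0.008,0],[0.014,0.175,0,-0.04,0.012,0],[0.019,0.24,0,-0.055,0.016,-0.001],[0.024,0.3,0,-0.0687,0.0209,-0.0019]]'
python3 -m creep '[[0.005,0.06,0,0,0,0],[0.01,0.12,0,0,0,0],[0.015,0.18,-0.01,0,0,0],[0.02,0.24,-0.02,0,0,0],[0.025,0.3,-0.03,0,0,0]]'
python3 -m creep '[[0.004,0.05,-0.02,0,0,0],[0.008,0.1,-0.03,0,0,0],[0.013,0.15,-0.04,0,0,0],[0.0135,0.185,-0.05,0,0,0],[0.0135,0.199,-0.055,0,0,0]]'
python3 -m creep '[[0,0,0,0,0,0],[0,0,0,0,0,0],[0,0,0,0,0,0],[0,0,0,0,0,0]]'
python3 - <<'E'
from plan import *
where()
th=15;a=np.radians(th)
c=np.array([-.046,.070])+(.060+.015)*np.array([np.cos(a),np.sin(a)])
plan(*tcp(c[0],c[1]+.03,th));print(telemetry.state()['force'])
E
```

```text
clock: 7.25
eef_pos: [0.5399, -0.0511, 0.182]
eef_rot: [-0.08, 0.795, 0.592, 0.103]
force: [0.4, 0.5, -1.3]
gripper_width: 0.448
gripper_force: 61.8
clock: 7.67
eef_pos: [0.555, 0.1281, 0.1636]
eef_rot: [-0.08, 0.795, 0.592, 0.103]
force: [0.9, 0.1, -2.0]
gripper_width: 0.446
gripper_force: 61.8
clock: 8.08
eef_pos: [0.5618, 0.2507, 0.1301]
eef_rot: [-0.081, 0.794, 0.594, 0.103]
force: [-0.7, 1.0, -1.2]
gripper_width: 0.449
gripper_force: 61.8
clock: 8.42
eef_pos: [0.5652, 0.2431, 0.1326]
eef_rot: [-0.078, 0.796, 0.591, 0.104]
force: [0.4, 0.2, -0.9]
gripper_width: 0.449
gripper_force: 61.8
roll ctr in stand mm [0.9, 24.1, 149.0] axis [0.005, 0.966, 0.258] pin [1.2, 72.4, 161.9] plg free [0.7, -33.8, 133.5]
shift [-0.0004, 0.0042, -0.0493] mm [-0.2, 2.5, -29.6] turn [-0.0, -0.0005, 0.0014] deg [-0.0, -0.1, 0.3] t 8.42 J [-0.36, 0.76, -0.02, 1.85, -0.49, 0.41, -0.22]
[ 0.4036161   0.24625985 -0.9318419 ]
```

```bash

python3 -m creep '[[0,0.002,-0.02,0,0,0],[0,0.0042,-0.045,0,0,0.001],[0,0.0042,-0.07,0,0,0.0014],[0,0.0042,-0.09,0,0,0.0014],[0,0.0042,-0.0993,0,0,0.0014]]'
python3 -m creep '[[0,0,0,0,0,0],[0,0,0,0,0,0],[0,0,0,0,0,0]]'
python3 - <<'E'
from plan import *
where()
th=15;a=np.radians(th)
for adv in(.012,.018):
  c=np.array([-.046,.070])+(.060+.015-adv)*np.array([np.cos(a),np.sin(a)]); plan(*tcp(c[0],c[1],th))
print(telemetry.state()['force'])
S=snap('scene');T=snap('top')
s=telemetry.state();q=s['eef_rot'];M=Ro.from_quat([q[1],q[2],q[3],q[0]]).as_matrix();p=np.array(s['eef_pos'])-.017*M[:,2]
def cups(d,im,box,sc):
    for sg in(1,-1):
        q=proj(d,np.array([(.009*np.cos(k),sg*.046,.07+.009*np.sin(k)) for k in t])@R(YAW,0).T+SO); cv2.polylines(im,[np.int32(np.round((q-box[:2]+.5)*sc-.5))],True,(255,255,255),1)
    return im
b1=(300,250,90,100);b2=(160,160,90,100)
cv2.imwrite('pics/H.png',np.hstack([cups(S,overlay(S,p,YAW,15,b1,4.4),b1,4.4),cups(T,overlay(T,p,YAW,15,b2,4.4),b2,4.4)]))
E
```

```text
clock: 8.83
eef_pos: [0.565, 0.2442, 0.0743]
eef_rot: [-0.078, 0.795, 0.592, 0.104]
force: [-9.3, -11.5, 29.4]
gripper_width: 0.445
gripper_force: 73.7
clock: 9.08
eef_pos: [0.5649, 0.244, 0.0742]
eef_rot: [-0.078, 0.795, 0.592, 0.104]
force: [-5.0, -6.4, 11.6]
gripper_width: 0.45
gripper_force: 72.8
roll ctr in stand mm [0.4, 24.9, 90.6] axis [0.001, 0.966, 0.257] pin [0.5, 73.3, 103.5] plg free [0.3, -33.0, 75.2]
shift [-0.0054, -0.0159, -0.0072] mm [-3.2, -9.5, -4.3] turn [0.0003, -0.0006, 0.0002] deg [0.1, -0.1, 0.0] t 9.08 J [-0.32, 0.86, -0.09, 1.87, -0.51, 0.28, -0.18]
shift [-0.0082, -0.0252, -0.0098] mm [-4.9, -15.1, -5.9] turn [0.0003, -0.0006, 0.0002] deg [0.1, -0.1, 0.0] t 9.08 J [-0.32, 0.86, -0.09, 1.87, -0.51, 0.28, -0.18]
[-4.96136184 -6.40656692 11.63482863]
```

View pics/H.png

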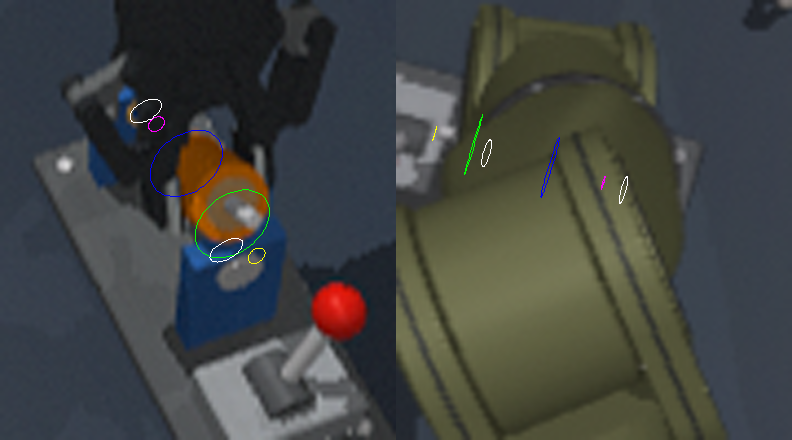

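```bash

python3 -m creep '[[0,0,0.02,0,0,0],[0,0,0.05,0,0,0],[0,0,0.1,0,0,0],[0,0,0.15,0,0,0],[0,0,0.2,0,0,0]]'
python3 -m creep '[[0,-0.05,0,0.025,-0.008,0],[0,-0.1,0,0.05,-0.016,0],[-0.01,-0.16,0,0.075,-0.024,0],[-0.02,-0.22,0,0.1,-0.032,0],[-0.03,-0.28,0,0.11,-0.034,0]]'
python3 -m creep '[[0,-0.05,0,0,0,0],[0,-0.09,0,0,0,0],[-0.01,-0.11,0,0,0,0],[-0.01,-0.11,0,0,0,0],[-0.01,-0.11,0,0,0,0]]'
python3 -m creep '[[0,0,0,0,0,0],[0,0,0,0,0,0],[0,0,0,0,0,0]]'
cat > pose.py <<'E'
from plan import *
from scipy.optimize import minimize
def masks():
    O={}
    for k,n in(('S','scene'),('T','top')):
        d=snap(n,'last_%s.png'%n); s=telemetry.state(); q=s['eef_rot'];M=Ro.from_quat([q[1],q[2],q[3],q[0]]).as_matrix()
        g=np.array(s['eef_pos'])-.019*M[:,2]; u=proj(d,g)[0]
        h=cv2.cvtColor(d['image'],cv2.COLOR_BGR2HSV); m=cv2.inRange(h,(3,120,40),(22,255,255))
        w=np.zeros_like(m); x,y=u.astype(int); w[max(0,y-30):y+30,max(0,x-30):x+30]=1; O[k]=(d,m*w>0,h[...,2]<45,M,g,w>0)
    return O
t=np.linspace(0,2*np.pi,40)
def rot(M,phi): # tool M, spindle axis in tool plane: y_sp=cross(-z,y)
    X=M[:,1];Z=-M[:,2];Y=np.cross(Z,X); a=np.radians(phi)
    Y2=Y*np.cos(a)+Z*np.sin(a); return np.column_stack([X,Y2,np.cross(X,Y2)])
def cost(v,O,ks='ST',sc=4):
    phi,da,dz=v; c=0
    for k in ks:
        d,m,dark,M,g,w=O[k]; r=rot(M,phi); X=M[:,1]
        ctr=g+da*np.cross(-M[:,2],X)-dz*M[:,2]
        cyl=np.array([(.02*np.cos(a),y,.02*np.sin(a)) for y in(-.025,.025) for a in t])
        ys,xs=np.where(w); x0,y0=xs.min(),ys.min(); W,H=xs.max()-x0+1,ys.max()-y0+1
        big=np.zeros((H*sc,W*sc),np.uint8); hl=cv2.convexHull((proj(d,cyl@r.T+ctr)-[x0,y0]+.5).astype(np.float32))
        cv2.fillConvexPoly(big,np.int32(np.round(hl*sc*16)),255,shift=4)
        hc=cv2.resize(big,(W,H),interpolation=cv2.INTER_AREA)/255.
        # the +y end disc may show brown hub/pin: not penalised there
        b2=np.zeros_like(big); dl=(proj(d,np.array([(.014*np.cos(a),.025,.014*np.sin(a)) for a in t])@r.T+ctr)-[x0,y0]+.5); cv2.fillConvexPoly(b2,np.int32(np.round(dl*sc*16)),255,shift=4)
        hub=cv2.resize(b2,(W,H),interpolation=cv2.INTER_AREA)/255.
        mm=m[y0:y0+H,x0:x0+W]; dk=cv2.dilate(dark[y0:y0+H,x0:x0+W].astype(np.uint8),np.ones((2,2)))>0
        if k=='S': free=~mm
        else: free=~mm&~dk
        c+=(mm*(1-hc)).sum()/mm.sum()+.6*((hc-np.minimum(hc,hub))*free).sum()/mm.sum()
    return c
def solve(O,ks='ST'):
    best=None
    for p0 in(-10,0,15,30):
      for a0 in(-.012,0,.012):
        q=minimize(cost,[p0,a0,0.],args=(O,ks),method='Nelder-Mead',options=dict(initial_simplex=[[p0,a0,0],[p0+8,a0,0],[p0,a0+.006,0],[p0,a0,.006]],xatol=1e-4,fatol=1e-5))
        if best is None or q.fun<best.fun: best=q
    return best
E
python3 - <<'E'
from pose import *
where(); O=masks(); print({k:int(O[k][1].sum()) for k in O})
for ks in('ST','S','T'):
    b=solve(O,ks); print(ks,b.x.round(4),round(b.fun,3))
print('nominal',cost([0,0,-.002],O),telemetry.state()['clock'],telemetry.state()['force'])
E
```

```text
clock: 9.6
eef_pos: [0.5648, 0.2463, 0.1945]
eef_rot: [-0.079, 0.795, 0.593, 0.104]
force: [-0.3, 0.9, -1.5]
gripper_width: 0.445
gripper_force: 71.1
clock: 10.02
eef_pos: [0.5532, 0.1186, 0.1907]
eef_rot: [-0.177, 0.765, 0.573, 0.236]
force: [0.6, -0.8, -2.5]
gripper_width: 0.45
gripper_force: 70.9
clock: 10.43
eef_pos: [0.547, 0.0525, 0.1899]
eef_rot: [-0.176, 0.766, 0.572, 0.234]
force: [0.3, 1.1, -0.8]
gripper_width: 0.449
gripper_force: 70.8
clock: 10.68
eef_pos: [0.547, 0.0561, 0.1902]
eef_rot: [-0.177, 0.764, 0.574, 0.235]
force: [-0.1, -1.3, -1.0]
gripper_width: 0.446
gripper_force: 70.8
roll ctr in stand mm [37.0, -165.4, 204.3] axis [-0.005, 0.827, 0.562] pin [36.8, -124.1, 232.4] plg free [37.3, -215.1, 170.6]
{'S': 279, 'T': 236}
ST [1.70227e+01 3.30000e-03 4.30000e-03] 0.192
S [1.74914e+01 6.50000e-03 4.80000e-03] 0.13
T [2.0705 0.0058 0.0103] 0.043
nominal 0.5788151912244152 10.7833 [ 0.68256376  0.59900275 -1.07353679]
```

```bash

python3 -m creep '[[0,0,0,-0.03,0.01,0],[0,0,0,-0.06,0.02,0],[0,0,0,-0.09,0.03,0],[0,0,0,-0.12,0.037,0],[0,0,0,-0.15,0.045,0]]'
python3 -m creep '[[0,0,0,-0.03,0.01,0],[0,0,0,-0.06,0.02,0],[0,0,0,-0.09,0.028,0],[0,0,0,-0.12,0.036,0],[0,0,0,-0.12,0.036,0]]'
python3 -m creep '[[0,0,0,0,0,0],[0,0,0,0,0,0],[0,0,0,0,0,0]]'
cat >> pose.py <<'E'
def axisprof(O,v,k,ys):
    d,m,dark,M,g,w=O[k]; r=rot(M,v[0]); ctr=g+v[1]*np.cross(-M[:,2],M[:,1])-v[2]*M[:,2]
    uv=proj(d,np.array([r[:,1]*y for y in ys])+ctr); return uv.round(1).tolist(),[d['image'][int(round(b)),int(round(a))].tolist() for a,b in uv]
E
python3 - <<'E'
from pose import *
where(); O=masks(); print({k:int(O[k][1].sum()) for k in O})
for ks in('ST','S','T'):
    b=solve(O,ks); print(ks,b.x.round(4),round(b.fun,3))
    if ks=='ST':
        for k in 'ST':
            for ys in(np.arange(.025,.071,.005),-np.arange(.025,.081,.005)):
                print(k,*[(np.round(y*1e3),u,c) for y,u,c in zip(ys,*axisprof(O,b.x,k,ys))])
print('prev',cost([17,.0033,.0043],O),telemetry.state()['clock'])
E
```

```text
clock: 11.2
eef_pos: [0.5474, 0.0553, 0.191]
eef_rot: [-0.031, 0.8, 0.598, 0.039]
force: [0.5, -0.2, -2.3]
gripper_width: 0.446
gripper_force: 70.9
clock: 11.62
eef_pos: [0.5475, 0.0632, 0.1877]
eef_rot: [0.083, 0.789, 0.597, -0.117]
force: [0.3, 3.2, -2.1]
gripper_width: 0.447
gripper_force: 70.9
clock: 11.87
eef_pos: [0.5466, 0.0525, 0.1903]
eef_rot: [0.083, 0.794, 0.591, -0.117]
force: [-0.1, -1.0, -0.4]
gripper_width: 0.451
gripper_force: 70.9
roll ctr in stand mm [37.6, -154.5, 206.6] axis [0.001, 0.959, -0.284] pin [37.7, -106.6, 192.4] plg free [37.6, -212.1, 223.7]
{'S': 287, 'T': 190}
ST [2.81814e+01 2.50000e-03 3.50000e-03] 0.403
S (np.float64(25.0), [303.6, 211.6], [97, 101, 105]) (np.float64(30.0), [304.5, 212.8], [110, 108, 107]) (np.float64(35.0), [305.4, 214.0], [113, 112, 112]) (np.float64(40.0), [306.3, 215.2], [109, 108, 108]) (np.float64(45.0), [307.2, 216.4], [106, 105, 104]) (np.float64(50.0), [308.1, 217.6], [111, 110, 111]) (np.float64(55.0), [309.1, 218.9], [108, 109, 110]) (np.float64(60.0), [310.0, 220.1], [81, 72, 67]) (np.float64(65.0), [310.9, 221.4], [70
[... 1200 characters left out ...]
4, 191]) (np.float64(-30.0), [257.8, 194.7], [31, 29, 30]) (np.float64(-35.0), [259.7, 195.3], [92, 88, 90]) (np.float64(-40.0), [261.5, 195.8], [165, 162, 163]) (np.float64(-45.0), [263.4, 196.4], [179, 175, 177]) (np.float64(-50.0), [265.2, 196.9], [160, 156, 158]) (np.float64(-55.0), [267.0, 197.5], [187, 184, 186]) (np.float64(-60.0), [268.9, 198.1], [157, 152, 153]) (np.float64(-65.0), [270.7, 198.6], [81, 70, 62]) (np.float64(-70.0), [272.5, 199.2], [81, 70, 62]) (np.float64(-75.0), [274.4, 199.7], [83, 72, 64]) (np.float64(-80.0), [276.2, 200.3], [82, 71, 63])
S [3.15284e+01 1.87000e-02 1.35000e-02] 0.305
T [ 2.55663e+01 -9.00000e-04  1.00000e-02] 0.033
prev 0.4481913247969278 11.9667
```

```bash

cat > kp.py <<'E'
from pose import *
from scipy.optimize import least_squares
def grey(d,uv,rad,vmin,smax):
    h=cv2.cvtColor(d['image'],cv2.COLOR_BGR2HSV); m=((h[...,2]>=vmin)&(h[...,1]<=smax)).astype(np.uint8)
    w=np.zeros_like(m); cv2.circle(w,tuple(int(round(a)) for a in uv),rad,1,-1); m&=w
    N,L,st,c=cv2.connectedComponentsWithStats(m,connectivity=4); 
    if N<2: return None
    j=1+np.argmax([st[i,4]/(1+np.linalg.norm(c[i]-uv)) for i in range(1,N)]); return np.argwhere(L==j)[:,::-1].astype(float)
def feats(O,guess,specs):
    """specs: (k,sign,vmin,smax): end features -> pixels"""
    out=[]
    for k,sg,vmin,smax in specs:
        d,m,dk,M,g,w=O[k]; r=rot(M,guess[0]); ctr=g+guess[1]*np.cross(-M[:,2],M[:,1])-guess[2]*M[:,2]
        uv=proj(d,r[:,1]*(.045 if sg>0 else -.05)+ctr)[0]; P=grey(d,uv,9,vmin,smax); print(k,sg,'guess',uv.round(1),None if P is None else (len(P),P.min(0),P.max(0),P.mean(0).round(1))); out.append((k,sg,P))
    return out
def endpts(v,O,k,sg,P):
    d,m,dk,M,g,w=O[k]; r=rot(M,v[0]); ctr=g+v[1]*np.cross(-M[:,2],M[:,1])-v[2]*M[:,2]
    L=.05 if sg>0 else .06
    tip=proj(d,sg*r[:,1]*L+ctr)[0]; bs=proj(d,sg*r[:,1]*(L-.02)+ctr)[0]; u=(tip-bs)/np.linalg.norm(tip-bs); n=np.array([-u[1],u[0]])
    face=proj(d,np.array([(.0045*np.cos(a),sg*L,.0045*np.sin(a)) for a in t])@r.T+ctr)
    e_m=(face@u).max(); s=P@u; e_o=s.max()+.3
    near=P[s>s.max()-4]; return [e_m-e_o,(near@n).mean()-tip@n]
def refine(O,feat,v0):
    f=least_squares(lambda v:np.concatenate([endpts([v[0],v[1]/1e3,v[2]/1e3],*((O[i] if isinstance(O,list) else O,) ),k,sg,P) for i,(k,sg,P) in feat]),[v0[0],v0[1]*1e3,v0[2]*1e3]); return f
E
python3 - <<'E'
from kp import *
O=masks(); g=[26,.0025,.0045]
F=feats(O,g,[('S',1,92,30),('T',-1,110,40)])
for v0 in([17,0,0],[28,.0025,.0035]):
    f=refine([O],[(0,x) for x in F],v0); print(f.x.round(2),f.fun.round(2))
for k,sg,P in F: print(k,P.astype(int).tolist())
E
```

```text
S 1 guess [307.4 217. ] (35, array([303., 212.]), array([309., 221.]), array([305.9, 216.5]))
T -1 guess [264.9 196.7] (34, array([260., 194.]), array([270., 198.]), array([265.1, 196. ]))
[14.86 -1.17  5.2 ] [0.01 0.01 0.01 0.  ]
[14.86 -1.17  5.2 ] [0.01 0.01 0.01 0.  ]
S [[304, 212], [305, 212], [303, 213], [304, 213], [305, 213], [303, 214], [304, 214], [305, 214], [306, 214], [303, 215], [304, 215], [305, 215], [306, 215], [307, 215], [304, 216], [305, 216], [306, 216], [307, 216], [305, 217], [306, 217], [307, 217], [305, 218], [306, 218], [307, 218], [308, 218], [306, 219], [307, 219], [308, 219], [309, 219], [306, 220], [307, 220], [308, 220], [309, 220], [307, 221], [308, 221]]
T [[261, 194], [262, 194], [263, 194], [264, 194], [260, 195], [261, 195], [262, 195], [263, 195], [264, 195], [265, 195], [266, 195], [267, 195], [261, 196], [262, 196], [263, 196], [264, 196], [265, 196], [266, 196], [267, 196], [268, 196], [269, 196], [270, 196], [263, 197], [264, 197], [265, 197], [266, 197], [267, 197], [268, 197], [269, 197], [270, 197], [266, 198], [267, 198], [268, 198], [269, 198]]
```

```bash

cat > st.py <<'E'
from kp import *
PHI,DA,G=15.0,-.0010,.0242
def goal(y,z,th,x=0.):
    Rt=toolrot(YAW,th-PHI,0); Yp=np.cross(-Rt[:,2],Rt[:,1]); return SO+R(YAW,0)@[x,y,z]+G*Rt[:,2]-DA*Yp,Rt
def tipgoal(ty,tz,th,c=0.):
    "plunger tip at stand (ty,tz), pressed in c"
    a=np.radians(th); return goal(ty+(.06-c)*np.cos(a),tz+(.06-c)*np.sin(a),th)
def now():
    s=telemetry.state(); q=s['eef_rot'];M=Ro.from_quat([q[1],q[2],q[3],q[0]]).as_matrix(); r=rot(M,PHI); W=R(YAW,0).T
    c=W@(np.array(s['eef_pos'])-G*M[:,2]+DA*np.cross(-M[:,2],M[:,1])-SO); a=W@r[:,1]
    f=W@np.array(s['force']); print('ctr',(c*1e3).round(1),'tilt',np.degrees(np.arcsin(a[2])).round(1),'pin',((c+.05*a)*1e3).round(1),'plg',((c-.06*a)*1e3).round(1),'F stand',f.round(1),'t',round(s['clock'],2))
E
python3 - <<'E'
from st import *
now(); plan(*tipgoal(-.044,.130,15)); plan(*tipgoal(-.044,.072,15))
E
```

```text
ctr [  37.9 -152.8  213.8] tilt -1.5 pin [  38.  -102.8  212.4] plg [  37.8 -212.8  215.4] F stand [-0.3  0.2 -1.5] t 12.07
shift [0.0225, 0.2953, -0.1149] mm [13.5, 177.2, -69.0] turn [0.0873, -0.0283, 0.0003] deg [15.7, -5.1, 0.1] t 12.07 J [-0.56, 0.76, 0.42, 1.74, -0.05, 0.85, -0.47]
shift [0.0225, 0.2953, -0.2116] mm [13.5, 177.2, -127.0] turn [0.0873, -0.0283, 0.0003] deg [15.7, -5.1, 0.1] t 12.07 J [-0.56, 0.76, 0.42, 1.74, -0.05, 0.85, -0.47]
```

```bash

python3 -m creep '[[0.005,0.06,0,0.018,-0.006,0],[0.01,0.12,-0.02,0.036,-0.012,0],[0.015,0.18,-0.05,0.054,-0.018,0],[0.02,0.24,-0.08,0.072,-0.024,0],[0.0225,0.2953,-0.11,0.0873,-0.0283,0]]'
python3 -m creep '[[0,0,0,0,0,0],[0,0,0,0,0,0],[0,0,0,0,0,0],[0,0,0,0,0,0]]'
python3 - <<'E'
from st import *
now(); plan(*tipgoal(-.044,.130,15))
O=masks()
F=feats(O,[PHI,DA,G-.019],[('S',1,92,30),('T',1,92,40),('T',-1,100,40)])
for k,sg,P in F:
    if P is not None: print(k,sg,np.round(endpts([PHI,DA,G-.019],O,k,sg,P),2))
E
```

```text
clock: 12.48
eef_pos: [0.5613, 0.2329, 0.1241]
eef_rot: [-0.0, 0.802, 0.598, 0.002]
force: [0.8, 0.0, -1.2]
gripper_width: 0.449
gripper_force: 70.9
clock: 12.82
eef_pos: [0.5615, 0.2298, 0.1246]
eef_rot: [0.001, 0.802, 0.597, -0.0]
force: [-0.2, 0.2, -1.4]
gripper_width: 0.45
gripper_force: 70.8
ctr [  1.1  13.8 148.8] tilt 14.9 pin [  1.1  62.1 161.7] plg [  1.  -44.2 133.4] F stand [-0.2  0.1 -1.4] t 12.82
shift [-0.0017, 0.0009, -0.0055] mm [-1.0, 0.5, -3.3] turn [0.0007, 0.0005, 0.0002] deg [0.1, 0.1, 0.0] t 12.82 J [-0.59, 0.82, 0.22, 1.73, -0.27, 0.63, -0.5]
S 1 guess [356.1 285.9] (39, array([351., 280.]), array([359., 289.]), array([355.3, 284.8]))
T 1 guess [169.2 187.6] None
T -1 guess [203.7 197.8] (32, array([198., 195.]), array([207., 199.]), array([202.4, 197.1]))
S 1 [-0.5  -0.12]
T -1 [ 0.3  -0.38]
```

```bash

python3 -m creep '[[-0.0017,0.0009,-0.02,0,0,0],[-0.0017,0.0009,-0.04,0,0,0],[-0.0017,0.0009,-0.06,0,0,0],[-0.0017,0.0009,-0.07,0,0,0],[-0.0017,0.0009,-0.07,0,0,0]]'
python3 -m creep '[[0,0,-0.003,0,0,0],[0,0,-0.006,0,0,0],[0,0,-0.009,0,0,0],[0,0,-0.012,0,0,0],[0,0,-0.012,0,0,0]]'
python3 -c "
from st import *
now()"
python3 -m creep '[[0,0,-0.003,0,0,0],[0,0,-0.006,0,0,0],[0,0,-0.009,0,0,0],[0,0,-0.012,0,0,0],[0,0,-0.012,0,0,0]]'
python3 -c "
from st import *
now();plan(*tipgoal(-.044,.071,15)); plan(*tipgoal(-.053,.071,15))"
```

```text
clock: 13.33
eef_pos: [0.5583, 0.2316, 0.0799]
eef_rot: [0.0, 0.801, 0.598, -0.002]
force: [-0.4, 0.1, -1.5]
gripper_width: 0.448
gripper_force: 70.8
clock: 13.75
eef_pos: [0.5602, 0.2323, 0.0761]
eef_rot: [0.001, 0.801, 0.598, 0.001]
force: [-2.4, -0.9, 7.9]
gripper_width: 0.452
gripper_force: 72.2
ctr [ -0.9  15.7 100.3] tilt 15.0 pin [ -1.   64.  113.2] plg [ -0.8 -42.2  84.7] F stand [-2.1 -1.6  7.9] t 13.75
clock: 14.17
eef_pos: [0.5594, 0.2321, 0.067]
eef_rot: [0.001, 0.801, 0.598, -0.001]
force: [0.5, -0.7, -1.1]
gripper_width: 0.449
gripper_force: 70.8
ctr [-1.6 15.3 91.2] tilt 14.9 pin [ -1.6  63.6 104. ] plg [ -1.5 -42.7  75.7] F stand [ 0.6 -0.6 -1.1] t 14.17
shift [0.0019, -0.0029, -0.0077] mm [1.1, -1.7, -4.6] turn [0.0005, -0.0001, -0.0005] deg [0.1, -0.0, -0.1] t 14.17 J [-0.57, 0.9, 0.18, 1.75, -0.29, 0.51, -0.49]
shift [-0.0024, -0.0172, -0.0077] mm [-1.5, -10.3, -4.6] turn [0.0005, -0.0001, -0.0005] deg [0.1, -0.0, -0.1] t 14.17 J [-0.57, 0.9, 0.18, 1.75, -0.29, 0.51, -0.49]
```

```bash

cat > chk.py <<'E'
from st import *
O=masks(); now()
F=feats(O,[PHI,DA,G-.019],[('S',1,92,30),('T',-1,100,40)])
for k,sg,P in F:
    if P is not None: print(k,sg,np.round(endpts([PHI,DA,G-.019],O,k,sg,P),2))
F=[(0,x) for x in F if x[2] is not None]
for da in(-3,-1,1):
    f=least_squares(lambda v:np.concatenate([endpts([v[0],da/1e3,v[1]/1e3],O,k,sg,P) for i,(k,sg,P) in F if k=='S']),[PHI,5]); print('S only, da',da,f.x.round(2),f.fun.round(2))
f=refine([O],F,[PHI,DA,.005]); print('all',f.x.round(2),f.fun.round(2))
E
python3 chk.py
```

```text
ctr [-1.5 15.4 91.3] tilt 14.9 pin [ -1.6  63.7 104.1] plg [ -1.4 -42.6  75.8] F stand [ 1.1 -1.3 -1.2] t 14.27
S 1 guess [355.5 302.1] (36, array([351., 297.]), array([358., 305.]), array([354.4, 300.9]))
T -1 guess [206.2 201.6] (29, array([201., 199.]), array([209., 203.]), array([204.9, 201. ]))
S 1 [-0.21  0.07]
T -1 [ 0.31 -0.19]
S only, da -3 [ 3.59 12.59] [-0.24 -0.29]
S only, da -1 [12.61  6.88] [-0.  0.]
S only, da 1 [22.64 -1.31] [-0. -0.]
all [11.45 -0.86  8.22] [0.05 0.06 0.05 0.02]
```

```bash

python3 -m creep '[[0.001,-0.001,-0.004,0,0,0],[0.0019,-0.0029,-0.01,0,0,0],[0.0019,-0.0029,-0.01,0,0,0],[0.0019,-0.0029,-0.01,0,0,0]]'
python3 -c "
from st import *
now();plan(*tipgoal(-.050,.0695,15))"
python3 -m creep '[[-0.0014,-0.0048,0,0,0,0],[-0.0028,-0.0096,0,0,0,0],[-0.0028,-0.0096,0,0,0,0],[-0.0028,-0.0096,0,0,0,0]]'
python3 -c "
from st import *
now();plan(*tipgoal(-.050,.0695,15))"
```

```text
clock: 14.6
eef_pos: [0.5606, 0.2307, 0.0611]
eef_rot: [0.0, 0.801, 0.598, -0.0]
force: [-0.7, 0.0, -0.7]
gripper_width: 0.449
gripper_force: 70.8
ctr [ 0.  14.3 85.3] tilt 14.9 pin [-0.1 62.6 98.2] plg [  0.1 -43.6  69.9] F stand [-0.7 -0.2 -0.7] t 14.6
shift [-0.003, -0.0101, -0.0005] mm [-1.8, -6.1, -0.3] turn [0.0003, -0.0001, -0.0005] deg [0.1, -0.0, -0.1] t 14.6 J [-0.57, 0.91, 0.18, 1.75, -0.3, 0.51, -0.48]
clock: 14.93
eef_pos: [0.5592, 0.2253, 0.0617]
eef_rot: [0.0, 0.801, 0.598, 0.0]
force: [0.9, 0.6, -1.0]
gripper_width: 0.448
gripper_force: 70.8
ctr [ 0.2  8.7 85.9] tilt 15.0 pin [ 0.1 57.  98.8] plg [  0.3 -49.2  70.4] F stand [ 0.7  0.9 -1. ] t 14.93
shift [-0.0007, -0.0012, -0.0014] mm [-0.4, -0.7, -0.9] turn [0.0, 0.0002, -0.0005] deg [0.0, 0.0, -0.1] t 14.93 J [-0.56, 0.91, 0.18, 1.77, -0.29, 0.5, -0.48]
```

```bash

for i in 1 ; do
python3 -m creep '[[-0.001,-0.003,-0.001,0,0,0],[-0.0019,-0.0064,-0.0018,0,0,0],[-0.0019,-0.0064,-0.0018,0,0,0]]' >/dev/null
python3 -c "
from st import *
now()"
python3 -m creep '[[-0.001,-0.003,-0.001,0,0,0],[-0.0019,-0.0064,-0.0018,0,0,0],[-0.0019,-0.0064,-0.0018,0,0,0]]' >/dev/null
python3 -c "
from st import *
now()"
python3 -m creep '[[-0.001,-0.003,-0.001,0,0,0],[-0.0019,-0.0064,-0.0018,0,0,0],[-0.0019,-0.0064,-0.0018,0,0,0]]' >/dev/null
python3 -c "
from st import *
now()"
done
```

```text
ctr [ 0.2  4.3 84.7] tilt 15.0 pin [ 0.1 52.6 97.6] plg [  0.3 -53.7  69.2] F stand [-1.1  1.6 -2.1] t 15.18
ctr [ 0.2  0.4 83.5] tilt 15.0 pin [ 0.1 48.7 96.4] plg [  0.3 -57.6  68. ] F stand [-0.4  3.4 -2.4] t 15.43
ctr [ 0.2 -3.6 82.4] tilt 15.0 pin [ 0.2 44.7 95.3] plg [  0.3 -61.6  66.9] F stand [-1.   5.6 -1.8] t 15.68
```

```bash

python3 -m creep '[[-0.0015,-0.0045,-0.0013,0,0,0],[-0.0027,-0.009,-0.0025,0,0,0],[-0.0027,-0.009,-0.0025,0,0,0],[-0.0027,-0.009,-0.0025,0,0,0]]'
python3 -c "
from st import *
now()
for th in(15,10,5,0): plan(*tipgoal(-.053,.0697,th,.0148))"
```

```text
clock: 16.02
eef_pos: [0.5545, 0.2094, 0.0569]
eef_rot: [0.0, 0.801, 0.599, 0.001]
force: [1.5, 7.6, -1.0]
gripper_width: 0.446
gripper_force: 70.9
ctr [ 0.2 -7.9 81.1] tilt 15.1 pin [ 0.1 40.4 94.1] plg [  0.4 -65.8  65.5] F stand [-0.7  7.7 -1. ] t 16.02
shift [-0.0011, -0.0022, 0.0005] mm [-0.7, -1.3, 0.3] turn [-0.0003, 0.0005, -0.0008] deg [-0.1, 0.1, -0.1] t 16.02 J [-0.53, 0.9, 0.16, 1.8, -0.29, 0.46, -0.45]
shift [-0.0017, -0.0043, -0.0059] mm [-1.0, -2.6, -3.5] turn [-0.027, 0.0084, -0.0008] deg [-4.9, 1.5, -0.1] t 16.02 J [-0.53, 0.9, 0.16, 1.8, -0.29, 0.46, -0.45]
shift [-0.0025, -0.0068, -0.0121] mm [-1.5, -4.1, -7.3] turn [-0.0536, 0.0163, -0.0008] deg [-9.6, 2.9, -0.1] t 16.02 J [-0.53, 0.9, 0.16, 1.8, -0.29, 0.46, -0.45]
shift [-0.0034, -0.0098, -0.0181] mm [-2.0, -5.9, -10.8] turn [-0.0802, 0.0242, -0.0008] deg [-14.4, 4.4, -0.1] t 16.02 J [-0.53, 0.9, 0.16, 1.8, -0.29, 0.46, -0.45]
```

```bash

python3 -m creep '[[-0.0006,-0.0014,-0.003,-0.0135,0.0042,-0.0004],[-0.0012,-0.0027,-0.0059,-0.027,0.0084,-0.0008],[-0.0016,-0.004,-0.009,-0.04,0.0124,-0.0008],[-0.002,-0.0052,-0.0121,-0.0536,0.0163,-0.0008],[-0.002,-0.0052,-0.0121,-0.0536,0.0163,-0.0008]]'
python3 - <<'E'
from st import *
now()
for th in(5,0): plan(*tipgoal(-.053,.0697,th,.0145))
O=masks()
F=feats(O,[PHI,DA,G-.019],[('S',1,92,30)])
for k,sg,P in F:
    if P is not None: print(k,sg,np.round(endpts([PHI,DA,G-.019],O,k,sg,P),2))
E
```

```text
clock: 16.43
eef_pos: [0.5542, 0.2092, 0.0492]
eef_rot: [0.053, 0.798, 0.597, -0.069]
force: [2.1, 6.8, -4.0]
gripper_width: 0.449
gripper_force: 71.2
ctr [-0.1 -3.8 73.2] tilt 5.0 pin [-0.3 46.  77.6] plg [  0.2 -63.6  68. ] F stand [ 0.1  7.1 -4. ] t 16.43
shift [-0.0018, -0.0061, 0.0007] mm [-1.1, -3.7, 0.4] turn [-0.0, 0.0006, -0.0013] deg [-0.0, 0.1, -0.2] t 16.43 J [-0.68, 0.98, 0.32, 1.69, -0.23, 0.63, -0.57]
shift [-0.0027, -0.0092, -0.0053] mm [-1.6, -5.5, -3.2] turn [-0.0267, 0.0085, -0.0013] deg [-4.8, 1.5, -0.2] t 16.43 J [-0.68, 0.98, 0.32, 1.69, -0.23, 0.63, -0.57]
S 1 guess [350.1 302.4] (23, array([346., 296.]), array([351., 302.]), array([348. , 299.1]))
S 1 [ 3.22 -0.21]
```

```bash

python3 -m creep '[[0,0,0,0,0,0],[0,0,0,0,0,0],[0,0,0,0,0,0],[0,0,0,0,0,0]]'
python3 - <<'E'
from st import *
now()
for th in(5,0): plan(*tipgoal(-.053,.0697,th,.0145))
E
```

```text
clock: 16.87
eef_pos: [0.5537, 0.2075, 0.049]
eef_rot: [0.052, 0.799, 0.596, -0.069]
force: [2.5, 8.0, -4.5]
gripper_width: 0.446
gripper_force: 71.1
ctr [-0.  -5.7 73.1] tilt 5.1 pin [-0.1 44.1 77.5] plg [  0.  -65.5  67.7] F stand [ 0.1  8.4 -4.5] t 16.87
shift [-0.0009, -0.0033, 0.001] mm [-0.6, -2.0, 0.6] turn [-0.0006, 0.0004, -0.0002] deg [-0.1, 0.1, -0.0] t 16.87 J [-0.68, 0.97, 0.32, 1.69, -0.23, 0.63, -0.57]
shift [-0.0018, -0.0063, -0.005] mm [-1.1, -3.8, -3.0] turn [-0.0272, 0.0083, -0.0002] deg [-4.9, 1.5, -0.0] t 16.87 J [-0.68, 0.97, 0.32, 1.69, -0.23, 0.63, -0.57]
```

```bash

python3 -m creep '[[-0.0006,-0.002,-0.001,-0.007,0.002,0],[-0.001,-0.004,-0.002,-0.014,0.0042,0],[-0.0013,-0.005,-0.0035,-0.02,0.006,0],[-0.0013,-0.005,-0.005,-0.0272,0.0083,0],[-0.0013,-0.005,-0.005,-0.0272,0.0083,0]]'
python3 -m creep '[[0,0,0,0,0,0],[0,0,0,0,0,0],[0,0,0,0,0,0],[0,0,0,0,0,0]]'
python3 - <<'E'
from st import *
now()
plan(*tipgoal(-.053,.0697,0,.0145)); plan(*goal(.003,.0697,0))
O=masks()
for k in'ST':
    for ys in(np.arange(.025,.052,.003),): print(k,*[(np.round(y*1e3),u,c) for y,u,c in zip(ys,*axisprof(O,[PHI,DA,G-.019],k,ys))])
E
```

```text
clock: 17.28
eef_pos: [0.5534, 0.2065, 0.0457]
eef_rot: [0.078, 0.794, 0.594, -0.104]
force: [2.3, 7.5, -2.6]
gripper_width: 0.45
gripper_force: 70.9
clock: 17.62
eef_pos: [0.5534, 0.2064, 0.046]
eef_rot: [0.077, 0.795, 0.593, -0.103]
force: [2.7, 10.7, -3.4]
gripper_width: 0.45
gripper_force: 71.0
ctr [ 0.1 -4.8 69.7] tilt 0.2 pin [ 0.  45.2 69.8] plg [  0.2 -64.8  69.5] F stand [-0.5 11.  -3.4] t 17.62
shift [-0.0015, -0.0044, 0.0001] mm [-0.9, -2.6, 0.1] turn [-0.0009, 0.0005, -0.0005] deg [-0.2, 0.1, -0.1] t 17.62 J [-0.73, 1.02, 0.38, 1.64, -0.2, 0.72, -0.62]
shift [0.0035, 0.0124, 0.0001] mm [2.1, 7.4, 0.1] turn [-0.0009, 0.0005, -0.0005] deg [-0.2, 0.1, -0.1] t 17.62 J [-0.73, 1.02, 0.38, 1.64, -0.2, 0.72, -0.62]
S (np.float64(25.0), [345.6, 297.2], [89, 94, 101]) (np.float64(28.0), [346.2, 298.3], [114, 110, 110]) (np.float64(31.0), [346.8, 299.3], [112, 110, 110]) (np.float64(34.0), [347.5, 300.4], [112, 111, 110]) (np.float64(37.0), [348.1, 301.5], [112, 113, 112]) (np.float64(40.0), [348.7, 302.5], [92, 67, 50]) (np.float64(43.0), [349.3, 303.6], [85, 48, 21]) (np.float64(46.0), [350.0, 304.7], [87, 51, 23]) (np.float64(49.0), [350.6, 305.8], [87, 49, 23])
T (np.float64(25.0), [188.8, 196.7], [27, 26, 25]) (np.float64(28.0), [187.8, 196.4], [30, 28, 27]) (np.float64(31.0), [186.8, 196.1], [27, 26, 24]) (np.float64(34.0), [185.8, 195.9], [28, 27, 26]) (np.float64(37.0), [184.8, 195.6], [27, 26, 24]) (np.float64(40.0), [183.8, 195.3], [36, 35, 32]) (np.float64(43.0), [182.8, 195.1], [45, 40, 38]) (np.float64(46.0), [181.7, 194.8], [49, 45, 42]) (np.float64(49.0), [180.7, 194.5], [65, 63, 62])
```

```bash

python3 -m creep '[[0.0007,0.0024,0,0,0,0],[0.0014,0.0048,0,0,0,0],[0.0014,0.0048,0,0,0,0],[0.0014,0.0048,0,0,0,0]]' >/dev/null
python3 -c "
from st import *
now()"
python3 -m creep '[[0.0007,0.0024,0,0,0,0],[0.0014,0.0048,0,0,0,0],[0.0014,0.0048,0,0,0,0],[0.0014,0.0048,0,0,0,0]]' >/dev/null
python3 -c "
from st import *
now()"
```

```text
ctr [ 0.1 -4.1 69.6] tilt -0.0 pin [ 0.1 45.9 69.6] plg [  0.1 -64.1  69.6] F stand [-0.   7.  -3.9] t 18.05
ctr [ 0.1 -1.6 69.6] tilt -0.1 pin [ 0.1 48.4 69.6] plg [  0.1 -61.6  69.7] F stand [-0.1  6.5 -4. ] t 18.38
```

```bash
python3 - <<'E'
from st import *
O=masks(); now()
ys=-np.arange(.020,.062,.002)
print(*[(int(np.round(y*1e3)),u,c) for y,u,c in zip(ys,*axisprof(O,[PHI,DA,G-.019],'T',ys))],sep='\n')
d=O['T'][0]
im=cv2.resize(d['image'][180:215,180:230],None,fx=12,fy=12,interpolation=cv2.INTER_NEAREST); cv2.imwrite('pics/I.png',im)
s=O['S'][0]['image']; 
h=cv2.cvtColor(d['image'],cv2.COLOR_BGR2HSV)
def ch(p):
    H,S_,V=map(int,p)
    return 'o' if 3<=H<=22 and S_>120 and V>40 else 'B' if 98<=H<=125 and S_>130 and V>90 else 'b' if 98<=H<=125 and S_>130 else '#' if V>120 else '+' if V>80 else '.' if V<45 else '-'
for r in range(188,212): print(r,''.join(ch(h[r,c]) for c in range(178,228)))
E
```

```text
ctr [ 0.1 -1.7 69.6] tilt -0.1 pin [ 0.1 48.3 69.6] plg [  0.1 -61.7  69.7] F stand [-1.   5.5 -3.3] t 18.48
(-20, [203.0, 200.5], [39, 119, 212])
(-22, [203.7, 200.7], [28, 64, 107])
(-24, [204.4, 200.8], [28, 64, 107])
(-26, [205.0, 201.0], [36, 37, 41])
(-28, [205.7, 201.2], [38, 36, 37])
(-30, [206.4, 201.4], [38, 36, 37])
(-32, [207.1, 201.6], [80, 77, 78])
(-34, [207.7, 201.8], [151, 147, 148])
(-36, [208.4, 201.9], [151, 147, 148])
(-38, [209.1, 202.1], [163, 158, 158])
(-40, [209.8, 202.3], [127, 96, 81])
(-42, [210.4, 202.5], [127, 96, 81])
(-44, [211.1, 202.7], [153, 89, 45])
(-46, [211.8, 202.8], [153, 89, 46])
(-48, [212.5, 203.0], [153, 89, 46])
(-50, [213.2, 203.2], [154, 90, 46])
(-52, [213.8, 203.4], [150, 92, 53])
(-54, [214.5, 203.6], [129, 108, 97])
(-56, [215.2, 203.8], [129, 108, 97])
(-58, [215.9, 203.9], [113, 108, 108])
(-60, [216.5, 204.1], [86, 71, 63])
188 +-------...............---+++++++++---------------
189 --.-----...............-.--++++++++++++-----------
190 ----+--..............--+---++++++++++++++++-------
191 -.--+--.........ooo..-+++--++++++++++++
[... 411 characters left out ...]
...ooooooooooooooo.----BBBBBB+bb-++++++-
200 ..............ooooooooooooo-..-++BBBBB#++b+++++++-
201 ..............-oooooooooooo..-+#+BBBBB#+bb+++++++-
202 ...............oooooooooooo..-###BBBB##+b-+++++++-
203 ...............oooooooooooo..-+#+BBBB##+b+++++++--
204 ................oooooooooo+...-+BBBBB#++b+++++++--
205 .................--oooooooo----+BBBB##+b-+++++++--
206 --...............-+--ooooo-----BBBBB#++b--+++++---
207 +--..---.-.......-++++-ooo-----BBBBB#++b-++++++---
208 +-----------......--+++-------+BBBBBbbbb-++++++---
209 +-----------........----+-----BBBBBBbbb--++++++---
210 +----------..........--+------BBBBBBbbb-++++++----
211 +----+---......-------++--------bbBbbbb-++++++----
```

```bash

python3 -m creep '[[0.0007,0.0024,0,0,0,0],[0.0012,0.004,0,0,0,0],[0.0012,0.004,0,0,0,0],[0.0012,0.004,0,0,0,0]]' >/dev/null
python3 -c "
from st import *
now()"
python3 -m creep '[[0.0007,0.0024,0,0,0,0],[0.0012,0.004,0,0,0,0],[0.0012,0.004,0,0,0,0],[0.0012,0.004,0,0,0,0]]' >/dev/null
python3 -c "
from st import *
now()"
```

```text
ctr [ 0.1  0.4 69.7] tilt -0.1 pin [ 0.1 50.4 69.6] plg [  0.1 -59.6  69.8] F stand [-0.1  5.2 -4.1] t 18.82
ctr [ 0.1  2.2 69.8] tilt -0.2 pin [ 0.1 52.2 69.6] plg [  0.1 -57.8  70. ] F stand [ 0.   4.3 -4. ] t 19.15
```

```bash

python3 -m creep '[[0,0,-0.0015,0,0,0],[0,0,-0.0033,0,0,0],[0,0,-0.0033,0,0,0],[0,0,-0.0033,0,0,0]]' >/dev/null
python3 -c "
from st import *
now()"
python3 -m creep '[[0,0,-0.0015,0,0,0],[0,0,-0.0033,0,0,0],[0,0,-0.0033,0,0,0],[0,0,-0.0033,0,0,0]]' >/dev/null
python3 -c "
from st import *
now()"
```

```text
ctr [ 0.2  2.  68.9] tilt -0.2 pin [ 0.2 52.  68.7] plg [  0.2 -58.   69.1] F stand [-0.8  5.1  3.1] t 19.48
ctr [ 0.3  2.  67.9] tilt -0.2 pin [ 0.4 52.  67.7] plg [  0.3 -58.   68.1] F stand [-2.6  4.6  9.6] t 19.82
```

```bash

sed -i 's/^PHI,DA,G=.*/PHI,DA,G=11.0,-.0010,.0272/' st.py
python3 -c "
from st import *
now(); plan(*goal(.002,.0695,0))"
python3 -m creep '[[0,0,0.002,0.006,-0.002,0],[0,0,0.003,0.0125,-0.004,0],[0,0,0.003,0.0125,-0.004,0],[0,0,0.003,0.0125,-0.004,0]]' >/dev/null
python3 -c "
from st import *
now(); plan(*goal(.002,.0695,0))"
```

```text
ctr [ 0.3  2.8 70.8] tilt -4.2 pin [ 0.4 52.6 67.1] plg [  0.3 -57.1  75.2] F stand [-2.6  4.6  9.6] t 19.82
shift [0.0001, 0.0021, -0.0028] mm [0.0, 1.2, -1.7] turn [0.0223, -0.0068, 0.0003] deg [4.0, -1.2, 0.0] t 19.82 J [-0.74, 1.03, 0.38, 1.62, -0.21, 0.74, -0.63]
ctr [ 0.4  1.1 71.5] tilt -1.9 pin [ 0.4 51.1 69.8] plg [  0.3 -58.8  73.4] F stand [0.7 5.2 0.3] t 20.15
shift [0.0003, 0.0029, -0.0035] mm [0.2, 1.8, -2.1] turn [0.01, -0.0029, 0.0005] deg [1.8, -0.5, 0.1] t 20.15 J [-0.71, 1.01, 0.35, 1.65, -0.22, 0.69, -0.6]
```

```bash

python3 -m creep '[[0,0.001,-0.001,0.005,-0.0015,0],[0,0.0029,-0.002,0.01,-0.0029,0],[0,0.0029,-0.002,0.01,-0.0029,0],[0,0.0029,-0.002,0.01,-0.0029,0]]' >/dev/null
python3 -c "
from st import *
now()"
python3 -m creep '[[0.0005,0.002,0,0,0,0],[0.0008,0.0028,0,0,0,0],[0.0008,0.0028,0,0,0,0],[0.0008,0.0028,0,0,0,0]]' >/dev/null
python3 -c "
from st import *
now()"
python3 -m creep '[[0.0005,0.002,0,0,0,0],[0.0008,0.0028,0,0,0,0],[0.0008,0.0028,0,0,0,0],[0.0008,0.0028,0,0,0,0]]' >/dev/null
python3 -c "
from st import *
now()"
```

```text
ctr [ 0.1  1.9 70.3] tilt -0.0 pin [ 0.2 51.9 70.3] plg [  0.  -58.1  70.4] F stand [ 1.6  4.6 -0.1] t 20.48
ctr [-0.   3.  70.1] tilt -0.1 pin [ 0.1 53.  70.1] plg [ -0.1 -57.   70.2] F stand [2.  2.1 1.9] t 20.82
ctr [-0.   3.3 70.1] tilt -0.2 pin [ 0.1 53.3 69.9] plg [ -0.2 -56.7  70.3] F stand [ 3.1 -3.1  3.4] t 21.15
```

```bash
python3 - <<'E'
from st import *
O=masks(); now()
d=O['S'][0]; h=cv2.cvtColor(d['image'],cv2.COLOR_BGR2HSV)
W=lambda P:proj(d,np.atleast_2d(P)@R(YAW,0).T+SO).round(1).tolist()
print('cup- mouth',W((0,-.046,.07)),'cup ring',W([(0,-.046,.079),(0,-.046,.061),(.009,-.046,.07),(-.009,-.046,.07)]),'barrel end',W((0,.0033-.0345,.07)),'pin',W((0,.053,.07)))
def ch(p):
    H,S_,V=map(int,p)
    return 'o' if 3<=H<=22 and S_>110 and V>40 else 'B' if 98<=H<=125 and S_>150 and V>110 else 'b' if 98<=H<=125 and S_>150 else '#' if V>120 else '+' if V>85 else '.' if V<45 else '-'
for r in range(258,312): print(r,''.join(ch(h[r,c]) for c in range(312,372)))
E
```

```text
ctr [-0.1  3.3 70.1] tilt -0.2 pin [ 0.  53.3 69.9] plg [ -0.2 -56.7  70.3] F stand [ 3.5 -4.7  3.4] t 21.25
cup- mouth [[332.7, 274.7]] cup ring [[332.8, 272.3], [332.5, 277.1], [329.1, 276.0], [336.2, 273.5]] barrel end [[335.5, 279.6]] pin [[352.4, 308.9]]
258 ----------------------.-.--+----------------------...--.....
259 ----------------------.-.---+---------------------..........
260 ---------------------..-..---+-------------------...........
261 ---------------------..-..-.--+------------------...........
262 ---------------------...-...---+------------------.........-
263 ---------------------......-----+-----------------..---.....
264 --------------------........-.---------------------------...
265 ------------------++...-........--------------------------..
266 ---------------++BBB...--........------------------------..-
267 ------------++BBBBBB...--..........--------------------....-
268 ---------++BBBBBBBBB....--.-.........-----------------....-+
269 ---------BBBBBBBBBBB....--.....-.......------------.......--
270 ---------BBBBBBBBBBB....-......---...........-..........
[... 1969 characters left out ...]
---+--++---++--ooooooooo+++++o+o++bbbbbbbb--------
302 ------+-----------+-+-+-+-oooooooo+++++---bbbbbbbbbbb-------
303 ------+----------++----+---ooooooo-++++bbbbbbbbbbbbbb-------
304 ------++------+--+++----.--ooooo----bbbbbbbbbbbbbbbbb-------
305 -------+-------+---++--+----ooo--bbbbbbbbbbbbbbbbbbbb-------
306 -------++-----------+--+----o-bbbbbbbbbbbbbbbbbbbbbbb-------
307 --------+------+---++++------bbbbbbbbbbbbbb+--bbbbbbb-------
308 --------++----------+++.-----bbBBbbbbbbbb++++++-bbbb-------.
309 --------+-----------++-------bbBBBBbbbb+++++++++bbbb------..
310 ----------+---------++-------bbbBBBbbb-+++++++++bbbb-----..-
311 ----------+----------+-------bbbbbbbbb+++++++++-bbbb----.-..
```

```bash

python3 -m creep '[[-0.0004,-0.0015,0,0,0,0],[-0.0006,-0.002,0,0,0,0],[-0.0006,-0.002,0,0,0,0]]' >/dev/null
python3 -c "
from st import *
now()"
for k in 1; do
python3 -m creep '[[0.0002,0.0006,-0.0012,0.004,-0.0012,0],[0.0003,0.0011,-0.0022,0.008,-0.0024,0],[0.0003,0.0011,-0.0022,0.008,-0.0024,0]]' >/dev/null
python3 -c "
from st import *
now()"
python3 -m creep '[[0.0002,0.0006,-0.0012,0.004,-0.0012,0],[0.0003,0.0011,-0.0022,0.008,-0.0024,0],[0.0003,0.0011,-0.0022,0.008,-0.0024,0]]' >/dev/null
python3 -c "
from st import *
now()"
python3 -m creep '[[0.0002,0.0006,-0.0012,0.004,-0.0012,0],[0.0003,0.0011,-0.0022,0.008,-0.0024,0],[0.0003,0.0011,-0.0022,0.008,-0.0024,0]]' >/dev/null
python3 -c "
from st import *
now()"
done
```

```text
ctr [-0.1  3.3 70.1] tilt -0.1 pin [ 0.  53.3 70. ] plg [ -0.2 -56.7  70.1] F stand [ 3.6 -4.8  2.7] t 21.5
ctr [-0.3  3.1 68.7] tilt 1.4 pin [-0.1 53.1 70. ] plg [ -0.4 -56.8  67.2] F stand [ 4.2 -4.4  0.9] t 21.75
ctr [-0.4  3.1 67.4] tilt 2.9 pin [-0.3 53.  70. ] plg [ -0.5 -56.9  64.3] F stand [ 4.  -5.3  0.9] t 22.0
ctr [-0.5  3.  66.1] tilt 4.4 pin [-0.4 52.9 69.9] plg [ -0.7 -56.8  61.5] F stand [ 3.5 -5.4  0.1] t 22.25
```

```bash

python3 -m creep '[[-0.0006,-0.002,0,0,0,0],[-0.0012,-0.004,0,0,0,0],[-0.0012,-0.004,0,0,0,0],[-0.0012,-0.004,0,0,0,0]]' >/dev/null
python3 -c "
from st import *
now()"
python3 -m creep '[[0.0002,0.0006,-0.0012,0.004,-0.0012,0],[0.0003,0.0011,-0.0022,0.008,-0.0024,0],[0.0003,0.0011,-0.0022,0.008,-0.0024,0]]' >/dev/null
python3 -c "
from st import *
now()"
python3 -m creep '[[0.0002,0.0006,-0.0012,0.004,-0.0012,0],[0.0003,0.0011,-0.0022,0.008,-0.0024,0],[0.0003,0.0011,-0.0022,0.008,-0.0024,0]]' >/dev/null
python3 -c "
from st import *
now()"
```

```text
ctr [-0.7  2.9 66.2] tilt 4.6 pin [-0.7 52.7 70.1] plg [ -0.7 -57.   61.4] F stand [ 4.6 -1.6 -1.2] t 22.58
ctr [-0.9  2.7 65.1] tilt 6.2 pin [-0.9 52.4 70.5] plg [ -1.  -56.9  58.7] F stand [ 2.6  0.8 -0.7] t 22.83
ctr [-1.1  2.4 63.8] tilt 7.7 pin [-1.  52.  70.4] plg [ -1.1 -57.   55.8] F stand [1.2 2.8 0.3] t 23.08
```

```bash

for i in 1; do
python3 -m creep '[[-0.0003,-0.001,0,0,0,0],[-0.0006,-0.002,0,0,0,0],[-0.0006,-0.002,0,0,0,0]]' | grep force
python3 -m creep '[[0,0,0,0,0,0],[0,0,0,0,0,0]]'| grep force
python3 -m creep '[[0,0,0,0,0,0]]'| grep force
done
python3 - <<'E'
from st import *
now(); O=masks()
F=feats(O,[PHI,DA,G-.019],[('S',1,92,30),('T',-1,100,40)])
for k,sg,P in F: print(k,sg,None if P is None else np.round(endpts([PHI,DA,G-.019],O,k,sg,P),2))
d=O['T'][0];h=cv2.cvtColor(d['image'],cv2.COLOR_BGR2HSV)
def ch(p):
    H,S_,V=map(int,p)
    return 'o' if 3<=H<=22 and S_>120 and V>40 else 'B' if 98<=H<=125 and S_>130 and V>90 else 'b' if 98<=H<=125 and S_>130 else '#' if V>120 else '+' if V>80 else '.' if V<45 else '-'
for r in range(188,212): print(r,''.join(ch(h[r,c]) for c in range(178,228)))
d=O['S'][0];h=cv2.cvtColor(d['image'],cv2.COLOR_BGR2HSV)
print()
for r in range(283,308): print(r,''.join(ch(h[r,c]) for c in range(325,368)))
E
```

```text
force: [2.1, 4.4, -0.1]
gripper_force: 71.1
force: [1.8, 3.4, -0.4]
gripper_force: 71.1
force: [1.6, 4.7, -0.5]
gripper_force: 71.1
ctr [-1.   0.9 63.6] tilt 7.5 pin [-0.9 50.5 70.2] plg [ -1.  -58.6  55.8] F stand [ 0.2  4.9 -0.5] t 23.58
S 1 guess [351.2 306.1] (48, array([350., 308.]), array([358., 315.]), array([353.9, 311.3]))
T -1 guess [212.7 203.9] (6, array([215., 202.]), array([216., 206.]), array([215.7, 204.2]))
S 1 [-5.79  0.49]
T -1 [-0.21 -0.57]
188 ------------------.....--+++++++++----------------
189 ------------------.-....-++++++++++++++-----------
190 ------------------......-++++++++++++++++++-------
191 -------------------....--++++-+++++++++++++++-----
192 ----------------..-...-+++++++++++++++++++++++++++
193 .---------------..-....-++++++++++++++++++++++++++
194 -.--------------.-....ooo+++-++++++BBBB+-++++##+++
195 -.....---------..-....oooooo+++++++BBBBB-++++##+++
196 -....----------.-....ooooooo+++++++BBBBBb-+++##++-
197 ......-------..--....ooooooo++++++BBBBBbbb-++++++-
198 .......------..-.....ooooooo+++--+BBBBBbbb--+++++-
199 ......-----...-.....oooooo
[... 1185 characters left out ...]
ooooooooooooo++.------------
294 ............ooooooooooooooooo+-+-----------
295 ..........--oooooooooooooooooo+++----------
296 .........-+-oooooooooooooooooo+++----------
297 ..-.....-++-oooooooooooooo+oooo+++---------
298 ----....-++-ooooooooooooooooooo++++--------
299 +++-....-++ooooooooooo+++oooooo++++bBB-----
300 ++++....+++oooooooooo+++++oooo+++BBBBBb----
301 ++++-...+++.ooooooooo+++++o+o++BBBBBBBB----
302 +++++-.-++---oooooooo+++++++-BBBBBBBBBBB---
303 +++++--+++-.-oooooooo+++++BBBBBBBBBBBBBB---
304 ++++++++++----ooooo+--+BBBBBBBBBBBBBBBbb---
305 +++++++++++----oo++BBBBBBBBBBBBBBBBbbbbb---
306 +++++++++------o-BBBBBBBBBBBBBBBbbbbbbbb---
307 +++++++++.------bBBBBBBBBBBBBb+++bbbbbbb---
```

```bash

cat > n.sh <<'E'
python3 -c "
from st import *
now()"
E
M='[[-0.0003,-0.001,0.002,-0.008,0.0024,0],[-0.0007,-0.0022,0.0044,-0.016,0.0048,0],[-0.0007,-0.0022,0.0044,-0.016,0.0048,0]]'
python3 -m creep '[[-0.0003,-0.001,0.002,-0.008,0.0024,0],[-0.0007,-0.0022,0.0044,-0.016,0.0048,0],[-0.0007,-0.0022,0.0044,-0.016,0.0048,0]]' >/dev/null; sh n.sh
python3 -m creep '[[-0.0003,-0.001,0.002,-0.008,0.0024,0],[-0.0007,-0.0022,0.0044,-0.016,0.0048,0],[-0.0007,-0.0022,0.0044,-0.016,0.0048,0]]' >/dev/null; sh n.sh
python3 -m creep '[[-0.0003,-0.001,0.002,-0.008,0.0024,0],[-0.0007,-0.0022,0.0044,-0.016,0.0048,0],[-0.0007,-0.0022,0.0044,-0.016,0.0048,0]]' >/dev/null; sh n.sh
```

```text
ctr [-1.3  2.4 65.8] tilt 4.5 pin [-1.4 52.3 69.8] plg [ -1.2 -57.4  61.1] F stand [ 0.5  5.6 -2.9] t 23.93
ctr [-1.4  2.6 68.1] tilt 1.5 pin [-1.5 52.6 69.5] plg [ -1.3 -57.4  66.5] F stand [ 0.3  4.8 -2.4] t 24.18
ctr [-1.3  2.5 70.6] tilt -1.5 pin [-1.4 52.4 69.3] plg [ -1.3 -57.5  72.2] F stand [-0.3  5.1 -1.8] t 24.43
```

```bash

python3 -m creep '[[-0.0003,-0.001,0.002,-0.006,0.0018,0],[-0.0005,-0.0016,0.003,-0.011,0.0033,0],[-0.0005,-0.0016,0.003,-0.011,0.0033,0]]' >/dev/null; sh n.sh
python3 -m creep '[[-0.0003,-0.001,0.002,-0.006,0.0018,0],[-0.0005,-0.0016,0.003,-0.011,0.0033,0],[-0.0005,-0.0016,0.003,-0.011,0.0033,0]]' >/dev/null; sh n.sh
python3 -m creep '[[-0.0003,-0.001,0.002,-0.006,0.0018,0],[-0.0005,-0.0016,0.003,-0.011,0.0033,0],[-0.0005,-0.0016,0.003,-0.011,0.0033,0]]' >/dev/null; sh n.sh
```

```text
ctr [-1.2  2.  72.2] tilt -3.6 pin [-1.2 51.9 69.1] plg [ -1.2 -57.8  75.9] F stand [ 1.1  5.2 -3.5] t 24.68
ctr [-1.2  1.9 73.8] tilt -5.6 pin [-1.2 51.7 68.9] plg [ -1.1 -57.8  79.7] F stand [-0.2  4.8 -2.7] t 24.93
ctr [-1.1  0.8 75.5] tilt -7.8 pin [-1.1 50.3 68.7] plg [ -1.1 -58.7  83.7] F stand [-0.7  3.8 -2.3] t 25.18
```

```bash

python3 -m creep '[[0,0,0,0,0,0],[0,0,0,0,0,0]]' >/dev/null; sh n.sh
python3 -m creep '[[-0.0003,-0.001,0.002,-0.006,0.0018,0],[-0.0005,-0.001,0.003,-0.011,0.0033,0],[-0.0005,-0.001,0.003,-0.011,0.0033,0]]' >/dev/null; sh n.sh
python3 -m creep '[[0,0,0,0,0,0],[0,0,0,0,0,0]]' >/dev/null; sh n.sh
```

```text
ctr [-1.  -0.1 75.8] tilt -7.8 pin [-1.  49.5 69. ] plg [ -1.1 -59.5  83.9] F stand [-1.7  4.2 -3.8] t 25.35
ctr [-0.8  1.5 77.3] tilt -9.8 pin [-0.8 50.8 68.7] plg [ -0.8 -57.6  87.5] F stand [-0.2  4.1 -2.3] t 25.6
ctr [-0.7  0.5 77.5] tilt -9.8 pin [-0.7 49.7 69. ] plg [ -0.8 -58.7  87.7] F stand [-1.   3.5 -3. ] t 25.77
```

```bash
cat > mp.py <<'E'
from st import *
O=masks(); now()
def ch(p):
    H,S_,V=map(int,p)
    return 'o' if 3<=H<=22 and S_>120 and V>40 else 'B' if 98<=H<=125 and S_>130 and V>90 else 'b' if 98<=H<=125 and S_>130 else '#' if V>120 else '+' if V>80 else '.' if V<45 else '-'
for k,r0,r1,c0,c1 in(('T',188,212,186,222),('S',270,308,320,368)):
    h=cv2.cvtColor(O[k][0]['image'],cv2.COLOR_BGR2HSV); print(k,c0)
    for r in range(r0,r1): print(r,''.join(ch(h[r,c]) for c in range(c0,c1)))
E
python3 mp.py
```

```text
ctr [-0.7  0.4 77.5] tilt -9.8 pin [-0.7 49.7 69. ] plg [ -0.8 -58.7  87.7] F stand [ 0.2  3.6 -3.2] t 25.87
T 186
188 ..............-+--+++++++++---------
189 ............---..-+++++++++++++-----
190 ......-.....-++----++++++++++++++++-
191 .....ooooo.-++##+-++++++++++++++++++
192 ....oooooooooo-+##++++++++++++++++++
193 ....oooooooooooo+#++++++++++++++++++
194 ...ooooooooooooooooo+++++++BBBB+-+++
195 ...oooooooooooooooooo++++++BBBBB-+++
196 ...oooooooooooooooooo+++++#BBBBBb-++
197 ..-ooooooooooooooooo++++++BBBBBbbb++
198 ..-ooooooooooooooooo++++++BBBBBbbb-+
199 ..ooooooooooooooooo.-----BBBBBB+bb-+
200 ...-oooooooooooooo-..-+++BBBBB#++b++
201 ....-ooooooooooooo..-###+BBBBB#+bb++
202 .....ooooooooooooo..-####BBBB##+b-++
203 .....-oooooooooooo...+##+BBBB##+b+++
204 ......-oooooooooooo...-+BBBBB#++b+++
205 .......-++ooooooooo----+BBBB##+b-+++
206 .......-+++-oooooo-----BBBBB#++b-+++
207 ........-++++-oooo----+BBBBB#++b++++
208 --........-+++--------BBBBBBbbbb++++
209 ............-+--+-----BBBBBBbbb-++++
210 .....-....-.---+------BBBBBBbbb-++++
211 .....--------+++--------bBBbbbb+++++
S
[... 1318 characters left out ...]
-----------
295 +++-........----ooooooooooooooooooo+++----------
296 ++++-.......+++-ooooooooooooooo++oo+++----------
297 +++++-------+--.ooooooooooo++oooooo++++---------
298 +++++++++++++----ooooooooo++++oooo+++++---------
299 +++++++++++++---+oooooo+oo++++ooo----+++bbb-----
300 +++++++++++++++++-oooooooo+++++o-----+bbbbbb----
301 +++++++++++++++++--oooo+oo+++++----bbbbbbbbb----
302 +++++++++++++++++--oooooooo++++-bbbbbbbbbbbbb---
303 +++++++++++++++++---ooooooo-+++bbbbbbbbbbbbbb---
304 +++++++++++++++++----ooo--bbbbbbbbbbbbbbbbbbb---
305 ++++++++++++++++--------bbbbbbbbbbbbbbbbbbbbb---
306 +++++++++++++++------bbbbbbbbbbbbbbbbbbbbbbbb---
307 +++++++++++++++------bbbbbbbbbbbbbb+++bbbbbbb---
```

```bash

python3 -m creep '[[0.0005,0.0017,0,0,0,0],[0.001,0.0033,0,0,0,0],[0.001,0.0033,0,0,0,0],[0.001,0.0033,0,0,0,0]]' >/dev/null; sh n.sh
python3 -m creep '[[0.0003,0.0008,0,0,0,0],[0.0005,0.0017,0,0,0,0],[0.0005,0.0017,0,0,0,0],[0.0005,0.0017,0,0,0,0]]' >/dev/null; sh n.sh
```

```text
ctr [-0.8  2.5 77.4] tilt -9.8 pin [-0.7 51.8 68.9] plg [ -0.8 -56.6  87.7] F stand [-0.5  2.9 -3.6] t 26.2
ctr [-0.8  3.6 77.4] tilt -9.8 pin [-0.8 52.8 68.9] plg [ -0.9 -55.5  87.6] F stand [-0.1  3.3 -3.1] t 26.53
```

```bash

python3 -m creep '[[0,0,0,0,0,0],[0,0,0,0,0,0],[0,0,0,0,0,0],[0,0,0,0,0,0],[0,0,0,0,0,0]]' -1
python3 mp.py
```

```text
clock: 26.95
eef_pos: [0.5539, 0.2108, 0.0519]
eef_rot: [0.108, 0.789, 0.587, -0.145]
force: [-0.1, -0.1, 0.6]
gripper_width: 0.998
gripper_force: 0.0
ctr [-0.7  3.4 77.5] tilt -9.8 pin [-0.7 52.7 69. ] plg [ -0.8 -55.7  87.8] F stand [-0.3 -0.1  0.7] t 27.05
T 186
188 .....--------++++++++++++++---------
189 .....--------++++++++++++++++++-----
190 ....oo+------++++++++++++++++++++++-
191 ...-oooooo+---++++++++++++++++++++++
192 ...ooooooooo+++++-++++++++++++++++++
193 ..-ooooooooooooo+++-++++++++++++++++
194 ..ooooooooooooooooo++++++++BBBB+-+++
195 ..ooooooooooooooooo++++++++BBBBB-+++
196 .-ooooooooooooooooo+++++++#BBBBBb-++
197 .-ooooooooooooooooo+++++++BBBBBbbb++
198 .ooooooooooooooooo-+-+++++BBBBBbbb-+
199 .oooooooooooooooo-..-----BBBBBB+bb-+
200 ooooooooooooooooo..-+++++BBBBB#++b++
201 ooooooooooooooooo..+####+BBBBB#+bb++
202 -ooooooooooooooo-..+#####BBBB##+b-++
203 .oooooooooooooooo...-+##+BBBB##+b+++
204 ..-oooooooooooooo------+BBBBB#++b+++
205 ..----ooooooooooo------+BBBB##+b-+++
206 ...-------ooooooo------BBBBB#++b-+++
207 ..------------oo------+BBBBB#++b++++
208 ..--------
[... 1469 characters left out ...]
-----------
295 ............---ooooooooooooooooooooo++----------
296 ...........-----oooooooooooooooooooo++----------
297 .......-.-------oooooooooooooooo+ooo+++---------
298 ....-----+++-----oooooooooooo+oooooo+++---------
299 ...-++--+++++---++ooooooooo++++oooo+++++bbb-----
300 ---+++-+++++++++++oooooooo+++++ooo++++bbbbbb----
301 ++++++-++++++++++++ooooooo+++++oo-bbbbbbbbbb----
302 +++++++++++++++++++oooo+ooo++++--bbbbbbbbbbbb---
303 ++++++++++++++++++--ooooooo-+++bbbbbbbbbbbbbb---
304 ++++++++++++++++++--ooooo+--bbbbbbbbbbbbbbbbb-..
305 ++++++++++++++++++----++-bbbbbbbbbbbbbbbbbbbb--.
306 ++++++++++++++++++---bbbbbbbbbbbbbbbbbbbbbbbb--.
307 +++++++++++++++++++--bbbbbbbbbbbbbb+++bbbbbbb---
```

```bash

python3 -m creep '[[0,0,0.03,0,0,0],[0,0,0.07,0,0,0],[0,0,0.12,0,0,0],[0,0,0.17,0,0,0],[0,0,0.2,0,0,0]]'
python3 -m creep '[[0,0,0,0,0,0],[0,0,0,0,0,0],[0,0,0,0,0,0]]' 1 30
python3 - <<'E'
from st import *
def pl(x,y,z):
    plan(SO+R(YAW,0)@[x,y,z],toolrot(YAW,0,0))
pl(-.085,.1085,.17); pl(-.085,.1085,.072)
O=masks()
T=O['T'][0]; S=O['S'][0]
for n,d in(('S',S),('T',T)):
    h=cv2.cvtColor(d['image'],cv2.COLOR_BGR2HSV); m=cv2.inRange(h,(3,120,40),(22,255,255)); b=(300,255,400,372) if n=='S' else (145,165,240,230)
    z=np.zeros_like(m); z[b[1]:b[3],b[0]:b[2]]=m[b[1]:b[3],b[0]:b[2]]; N,L,st,c=cv2.connectedComponentsWithStats(z); j=1+np.argmax(st[1:,4])
    cyl=np.array([(.02*np.cos(a),y+.003,.02*np.sin(a)+.067) for y in(-.025,.025) for a in t])@R(YAW,0).T+SO
    q=proj(d,cyl); print(n,'orange',st[j].tolist(),c[j].round(1),'model box',q.min(0).round(1),q.max(0).round(1))
    hb=cv2.inRange(h,(0,150,60),(2,255,255)); hb[:b[1]]=0;hb[b[3]:]=0;hb[:,:b[0]]=0;hb[:,b[2]:]=0; M=cv2.moments(hb); print('ball',M['m10']/max(M['m00'],1),M['m01']/max(M['m00'],1))
E
```

```text
clock: 27.47
eef_pos: [0.5551, 0.2112, 0.1747]
eef_rot: [0.108, 0.789, 0.587, -0.143]
force: [0.5, -1.2, 0.7]
gripper_width: 0.999
gripper_force: 0.0
clock: 27.72
eef_pos: [0.5532, 0.2114, 0.1708]
eef_rot: [0.107, 0.789, 0.588, -0.146]
force: [-0.3, 0.2, -0.3]
gripper_width: 0.603
gripper_force: 0.0
shift [-0.079, 0.2214, -0.0013] mm [-47.4, 132.8, -0.8] turn [0.1107, -0.0338, 0.0002] deg [19.9, -6.1, 0.0] t 27.72 J [-0.81, 0.9, 0.49, 1.51, -0.13, 1.06, -0.66]
shift [-0.079, 0.2214, -0.1647] mm [-47.4, 132.8, -98.8] turn [0.1107, -0.0338, 0.0002] deg [19.9, -6.1, 0.0] t 27.72 J [-0.81, 0.9, 0.49, 1.51, -0.13, 1.06, -0.66]
S orange [331, 277, 25, 28, 446] [342.5 289.9] model box [329.1 277.5] [355.4 306.6]
ball 376.6034482758621 320.4310344827586
T orange [184, 190, 21, 18, 245] [194.3 197.8] model box [184.  189.4] [205.5 207.5]
ball 154.40816326530611 196.6530612244898
```

```bash

python3 -m creep '[[-0.015,0.045,0,0.022,-0.007,0],[-0.03,0.09,0,0.044,-0.014,0],[-0.05,0.14,0,0.066,-0.02,0],[-0.07,0.19,0,0.088,-0.027,0],[-0.079,0.2214,0,0.1107,-0.0338,0]]'
python3 -m creep '[[0,0,-0.03,0,0,0],[0,0,-0.08,0,0,0],[0,0,-0.13,0,0,0],[0,0,-0.163,0,0,0],[0,0,-0.163,0,0,0]]'
python3 - <<'E'
from st import *
for x in(-.085,-.04,.0,.03): plan(SO+R(YAW,0)@[x,.1085,.072],toolrot(YAW,0,0))
E
```

```text
clock: 28.23
eef_pos: [0.5036, 0.3486, 0.1705]
eef_rot: [-0.002, 0.801, 0.599, 0.001]
force: [0.0, 0.1, -1.3]
gripper_width: 0.002
gripper_force: 0.0
clock: 28.65
eef_pos: [0.5028, 0.3423, 0.0687]
eef_rot: [-0.0, 0.802, 0.597, -0.005]
force: [-0.3, -0.1, 0.6]
gripper_width: -0.002
gripper_force: 0.0
shift [0.0049, 0.0033, 0.0055] mm [2.9, 2.0, 3.3] turn [0.0017, -0.0023, 0.0003] deg [0.3, -0.4, 0.1] t 28.65 J [-0.81, 0.91, 0.25, 1.74, -0.39, 0.55, -0.61]
shift [0.0767, -0.0182, 0.0055] mm [46.0, -10.9, 3.3] turn [0.0017, -0.0023, 0.0003] deg [0.3, -0.4, 0.1] t 28.65 J [-0.81, 0.91, 0.25, 1.74, -0.39, 0.55, -0.61]
shift [0.1406, -0.0372, 0.0055] mm [84.4, -22.3, 3.3] turn [0.0017, -0.0023, 0.0003] deg [0.3, -0.4, 0.1] t 28.65 J [-0.81, 0.91, 0.25, 1.74, -0.39, 0.55, -0.61]
shift [0.1885, -0.0515, 0.0055] mm [113.1, -30.9, 3.3] turn [0.0017, -0.0023, 0.0003] deg [0.3, -0.4, 0.1] t 28.65 J [-0.81, 0.91, 0.25, 1.74, -0.39, 0.55, -0.61]
```

```bash

python3 -m creep '[[0.02,-0.003,0.0055,0,0,0],[0.04,-0.008,0.0055,0,0,0],[0.06,-0.014,0.0055,0,0,0],[0.077,-0.0182,0.0055,0,0,0],[0.093,-0.023,0.0055,0,0,0]]'
python3 -m creep '[[0.014,-0.004,0,0,0,0],[0.028,-0.008,0,0,0,0],[0.042,-0.012,0,0,0,0],[0.05,-0.0145,0,0,0,0],[0.05,-0.0145,0,0,0,0]]'
python3 - <<'E'
from st import *
s=telemetry.state(); print(R(YAW,0).T@(np.array(s['eef_pos'])-SO),R(YAW,0).T@np.array(s['force']))
for n in('scene','top'):
    d=snap(n);h=cv2.cvtColor(d['image'],cv2.COLOR_BGR2HSV);b=(300,255,400,372) if n=='scene' else (145,165,240,230)
    m=cv2.inRange(h,(0,150,60),(2,255,255)); z=np.zeros_like(m); z[b[1]:b[3],b[0]:b[2]]=m[b[1]:b[3],b[0]:b[2]]; M=cv2.moments(z); print(n,'ball',M['m10']/max(M['m00'],1),M['m01']/max(M['m00'],1),M['m00']/255)
    for a in(.45,.55,.6): print(a,proj(d,R(YAW,0)@[.06*np.sin(a),.108,.034+.06*np.cos(a)]+SO)[0].round(1))
E
```

```text
clock: 29.07
eef_pos: [0.5627, 0.3307, 0.0777]
eef_rot: [0.0, 0.802, 0.597, 0.001]
force: [-2.3, 0.7, 1.2]
gripper_width: 0.005
gripper_force: 0.8
clock: 29.48
eef_pos: [0.5916, 0.3217, 0.0767]
eef_rot: [-0.001, 0.802, 0.597, -0.001]
force: [-3.4, 0.5, 3.4]
gripper_width: -0.001
gripper_force: 1.6
[0.00370391 0.11137987 0.07672862] [-3.37860033 -0.47728452  3.43985295]
scene ball 352.39639639639637 329.7927927927928 111.0
0.45 [353.9 329.3]
0.55 [351.5 330.9]
0.6 [350.3 331.8]
top ball 162.26666666666668 177.66666666666666 30.0
0.45 [160.4 178.9]
0.55 [161.2 177.3]
0.6 [161.6 176.5]
```

```bash

python3 -m creep '[[0.005,-0.0014,0,0,0,0],[0.01,-0.003,0,0,0,0],[0.014,-0.004,0,0,0,0],[0.014,-0.004,0,0,0,0]]' | grep -E 'pos|force'
python3 -m creep '[[0.003,-0.001,0,0,0,0],[0.007,-0.002,0,0,0,0],[0.01,-0.003,0,0,0,0],[0.01,-0.003,0,0,0,0]]' | grep -E 'pos|force'
```

```text
eef_pos: [0.5923, 0.3215, 0.0766]
force: [-18.2, 2.8, 13.0]
gripper_force: 9.4
eef_pos: [0.5926, 0.3215, 0.0765]
force: [-29.1, 1.5, 20.9]
gripper_force: 15.0
```

```bash

python3 -m creep '[[-0.02,0.006,0,0,0,0],[-0.05,0.015,0,0,0,0],[-0.09,0.027,0,0,0,0],[-0.13,0.038,0,0,0,0],[-0.13,0.038,0.02,0,0,0]]' | grep force
python3 -m creep '[[0,0,0.05,0,0,0],[-0.03,0,0.1,0,0,0],[-0.06,0,0.15,0,0,0],[-0.1,0,0.2,0,0,0],[-0.1,0,0.2,0,0,0]]' | grep -E 'force|pos'
python3 - <<'E'
from st import *
for n in('scene','top'):
    d=snap(n);h=cv2.cvtColor(d['image'],cv2.COLOR_BGR2HSV);b=(300,255,400,372) if n=='scene' else (145,165,240,230)
    m=cv2.inRange(h,(0,150,60),(2,255,255)); z=np.zeros_like(m); z[b[1]:b[3],b[0]:b[2]]=m[b[1]:b[3],b[0]:b[2]]; M=cv2.moments(z); print(n,'ball',M['m10']/max(M['m00'],1),M['m01']/max(M['m00'],1),M['m00']/255)
    for a in(-.5,-.45,-.4,.45,.55,.6): print(a,proj(d,R(YAW,0)@[.06*np.sin(a),.108,.034+.06*np.cos(a)]+SO)[0].round(1),end=' ')
    m=cv2.inRange(h,(3,120,40),(22,255,255)); z=np.zeros_like(m); z[b[1]:b[3],b[0]:b[2]]=m[b[1]:b[3],b[0]:b[2]]; N,L,st,c=cv2.connectedComponentsWithStats(z); j=1+np.argmax(st[1:,4]); print('orange',st[j].tolist(),c[j].round(1))
print(telemetry.state()['clock'])
E
```

```text
force: [-0.3, -0.1, -0.6]
gripper_force: 0.0
eef_pos: [0.4685, 0.3424, 0.2147]
force: [-0.5, 0.4, -0.6]
gripper_force: 0.0
scene ball 352.53846153846155 329.53846153846155 117.0
-0.5 [377.5 320.7] -0.45 [376.4 320.8] -0.4 [375.3 320.9] 0.45 [353.9 329.3] 0.55 [351.5 330.9] 0.6 [350.3 331.8] orange [331, 277, 25, 28, 448] [342.5 289.9]
top ball 160.57894736842104 177.28070175438597 57.0
-0.5 [154.8 197.5] -0.45 [155.  196.5] -0.4 [155.1 195.5] 0.45 [160.4 178.9] 0.55 [161.2 177.3] 0.6 [161.6 176.5] orange [184, 190, 22, 18, 271] [193.7 198.2]
31.1833
```

```bash
python3 -c "
from cell import robot
print(robot.close_job())"
```

```text
the job is handed in; nothing more can be done
None
```

I fitted the spindle in the stand, let go, and then threw the brake lever until it hit its stop. The job was handed in at about 31 s, and no verdict came back. In the last pictures both cameras show the roll where a seated spindle should be. The parts box, screwdriver and mug were not re-measured, but no move went near them.

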